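# Square a gimbal bearing block and set it under the bench magnifier

### The arm

A 6-joint arm with a two-finger parallel gripper is mounted at the origin on the work surface. World frame = base frame: x ahead of the robot, y to its left, z up, the work surface at z = 0. Lengths are in m, angles in rad, forces in N, time in s.
With the tool pointing down it reaches from about 0.25 to 0.725 m from the base axis. Payload 4 kg.
Tool frame: the origin (TCP) lies midway between the tips of the shut fingers; the grasp point (between the pads) lies bot.pinch_z behind it (bot.pinch_z is the distance from the TCP to the grasp point, in m); z points along the fingers, y is the line along which they close (so a half turn about z gives the same grasp; the last joint's range is limited). The gripper opens to 85 mm and grips with 20 to 120 N. Pads are 22 mm wide; open, the fingers measure 114 mm over their backs; the gripper's body (76 mm by 85 mm) begins 54 mm behind the grasp point. The pads swing forward as they close: fully open they stand 13 mm farther back than shut.
Start: joints at [1.118, 0.241, 0.005, 1.335, 0, 1.571], TCP at [0.219, 0.45, 0.231] pointing down, gripper open.
Joint ranges: [-2.72, 2.72], [-1.05, 1.87], [-1.09, 1.28], [-1.99, 2.15], [-1.42, 1.44], [-3.14, 3.14]. Speed limits (rad/s): [2.79, 2.79, 3.14, 3.14, 3.14, 3.14].

### API

Orientations are given as a unit quaternion [x, y, z, w].
In Python, from workcell import bot gives the robot as it stands.
- The arm moves only by the tool creep_tool, called by a JSON object that holds its "op" and its "data", one argument or row to a line. Schema: {"type":"object","properties":{"rows":{"type":"array","items":{"type":"array","items":{"type":"array","items":{"type":"number"},"minItems":7,"maxItems":7},"minItems":1,"maxItems":10},"minItems":1,"maxItems":1},"only":{"type":"string"},"quiet":{"type":"boolean"},"lines":{"type":"string"}},"required":["rows"],"additionalProperties":false}. rows is a list that holds a single list of rows (three levels of brackets), with 1 to 10 rows, each of 7 numbers: a rotation vector rx, ry, rz in units of 0.05 rad, then dx, dy, dz in units of 100 mm, then the finger opening in m; each row is the pose to reach, as a shift and turn from the pose commanded when the call began, along the tool's axes at that moment; what a row does not reach only later rows make up. A row lasts 1/8 s, in which the tool goes at most 0.0625 m and 0.188 rad, less where a joint would pass 70% of its speed; a pose out of reach is approached as far as the arm can. The fingers move at their own pace and stop on an object; the grip force is fixed at half the most. Time passes only in rows, so rows that do not move let the fingers close. The tool returns the time, the measured TCP pose, the force, the opening and the grip force at its end. only (a regular expression) keeps the lines of the reply that match it, lines (a string "A,B") keeps lines A to B, and quiet returns only ok. Input that does not fit is refused with a message, and nothing moves.
- bot.get_obs(): the state, without advancing time (a new reading comes with each control period).
- bot.camera(name): name is "scene" or "top" or "wrist"; returns the picture (384x512x3 uint8, red, green, blue); there is no depth.
- bot.calibration(name): a dict with "mtx" (3x3 intrinsics, pixels), "k1" (the pictures are not rectified: a ray, as slopes to the right and down, at radius r is drawn at 1 + k1 r^2 times it, then the intrinsics apply), "R" (3x3) and "t" (3): a world point X has camera coordinates R X + t. Camera axes: x right, y down, z forward; pixel columns grow to the right and rows downward; lengths in m; the calibration is good to about 2 mm. A picture is of the moment at which its call begins: read the wrist's pose just before it. calibration takes no time and is no camera call; for the wrist camera it gives the pose at the moment of the call.
- bot.job_done(): hands the job in; it is judged then, once.
The state is a dict: "clock": time; "joint_pos": joint angles; "joint_vel": joint speeds; "tau": joint torques, N m; "eef_pos": TCP position; "tool_rot": TCP orientation; "ft_force": force on the tool from outside, world axes, zero at the start; "ft_torque": the same for the moment, N m; "grip_width": finger opening in m; "grasp_force": force on a finger pad.
Only numpy, scipy, OpenCV 4.12 (cv2) and the standard library are available. Lean on these libraries where they do the work, as an engineer would, in place of code of your own. Each camera call takes 0.05 s, during which the arm holds its last target. There are 200 camera calls.

### The job

Slide the brass bearing block into the corner of the squaring plate until it lies flush along both fences, its long side to the side fence and its end to the far fence, and let go of it; then take it up true from there and lay it gently, flat and square, on the middle of the sloping rest with its end against the ledge. Then swing the magnifier in so that the block lies centred under the glass, tip the glass parallel to the block's top face, and leave everything else where it stands.

Things in the scene. Friction and masses are not known exactly. Their poses are not given: they have to be found in the camera images.
- bearing_block: Brass gimbal bearing block, 60 (its x) x 40 (y) x 30 (z) mm, about 0.5 kg, with a steel bush in the middle of its top and a screw hole towards each end; loose, starts lying on the squaring plate askew (up to 0.45 rad) and clear of both fences. Origin: centre of its underside; z up. Either end may lead.
- squaring_plate: Grey iron plate 182 x 162 x 12 mm, fixed to the bench, with two steel fences 10 mm high, 14 mm thick on its top. Origin: inner corner of the fences on the plate's top face (12 mm above the bench). x points to the far fence (inner face x = 0, y 0 to 146 mm), y away from the side fence (inner face y = 0, x 0 to -166 mm). Squared, the block's origin is at (-30, 20, 0) mm, long side along x.
- sloping_rest: Green plate of the fixed inspection stand, sloping down towards the robot at 30 degrees, 130 mm up the slope by 110 mm wide, with a brass ledge 10 mm high along its foot. Origin: on its surface at the middle of the ledge's inner face; x up the slope, y level along the ledge (to the left), z out of the surface. Laid right, the block's origin is at (30, 0, 0) mm, long side along x.
- magnifier_swing (a joint): Swivel of the iron arm on its post, rad; 0 = arm points straight down the rest's middle line, lens centre over (30, 0) mm of the rest and 110 mm out from its surface; grows as the arm swings to the robot's left (clockwise from above). Starts 0.7 to 1.0, range -0.35 to 1.35. Stays where left, friction 0.3 N m. Arm level, 194 mm from post axis to lens centre.
- magnifier_tilt (a joint): Tilt of the magnifier's glass in its yoke about a level axis through the lens centre, square to the arm, rad; 0 = glass level, grows as the handle end dips; equal to the rest's 0.524 when parallel to it. Starts 0 to 0.2; range -0.3 to 1.0. Stays where left; friction 0.1 N m.
- lens_center (a point): Centre of the magnifier's glass (brass rim 86 mm across, 11 mm thick, cross lines on the glass, an iron yoke round its far half). z is the glass's axis; x points along the arm back to the post.
- handle_grip (a point): Middle of the turned wooden handle of the magnifier, a round bar 15 mm thick and 62 mm long that sticks out of the rim away from the post; this point is 85 mm from the lens centre (along -x of its frame, which is that of the lens), 29 mm of bar either way. Free space above and below it.
- swing_hinge (a point): Point on the post axis at the arm's height; its frame swings with the arm, z up. The post is 18 mm thick, its top 35 mm above this point.
- gimbal_pin: Bystander: copper pin 12 mm thick, 64 mm long along x, with a square collar, lying on the bench in front of the stand.
- lamp_chimney: Bystander: green glass lamp chimney, 74 mm across, 200 mm tall, standing. Origin: centre of its foot.
- card_drum: Bystander: lacquered oak drum, 108 mm across, 97 mm tall. Origin: centre of its foot.
- binnacle_cap: Bystander: domed brass binnacle cap, 208 mm across, 160 mm tall. Origin: centre of its foot.
- oil_bottle: Bystander: amber oil bottle, 36 mm across, 85 mm tall. Origin: centre of its foot.
- screwdriver: Bystander: screwdriver lying along its x.
- screw_tin: Bystander: flat round copper tin, 62 mm across, 22 mm tall. Origin: centre of its foot.

How it is judged:
By the outcome, as a careful person would: the job done as asked, in the order asked, and still so for the second after the job is handed in, with the robot touching nothing.
It also fails if it takes over 64 s, if anything falls off the work surface, if the arm or the gripper's body presses on something with over 40 N, if the wrist force passes 120 N, or if a joint passes its speed limit or range.

## Working session

There is one attempt and no reset: what is moved stays moved. The work goes in short steps, Python scripts to look and compute and a tool call to move; the robot and the scene stay as the last step left them, time stands still between calls to the robot, and variables do not carry over. Pictures are saved under pics/ and viewed, at most 10 in all, crops included, and the job is handed in when it is done.

```bash
ls; mkdir -p pics
```

Create h.py:
```python
import numpy as np, cv2
from workcell import bot
from scipy.spatial.transform import Rotation as Rn
def pix2ray(cal,uv):
    K=np.array(cal['mtx']);uv=np.atleast_2d(np.array(uv,float))
    d=np.c_[(uv[:,0]-K[0,2])/K[0,0],(uv[:,1]-K[1,2])/K[1,1]]
    s=d.copy()
    for _ in range(30): s=d/(1+cal['k1']*(s**2).sum(1,keepdims=True))
    R=np.array(cal['R']);t=np.array(cal['t']).ravel()
    v=np.c_[s,np.ones(len(s))]@R
    return -R.T@t, v/np.linalg.norm(v,axis=1,keepdims=True)
def onz(cal,uv,z):
    o,v=pix2ray(cal,uv); return o+v*((z-o[2])/v[:,2])[:,None]
def tri(c1,p1,c2,p2):
    A=np.zeros((3,3));b=np.zeros(3);L=[]
    for c,p in((c1,p1),(c2,p2)):
        o,v=pix2ray(c,p);v=v[0];P=np.eye(3)-np.outer(v,v);A+=P;b+=P@o;L.append((P,o))
    x=np.linalg.solve(A,b); return x,[np.linalg.norm(P@(x-o))*1e3 for P,o in L]
def proj(cal,X):
    Y=np.atleast_2d(X)@np.array(cal['R']).T+np.array(cal['t']).ravel();s=Y[:,:2]/Y[:,2:]
    s=s*(1+cal['k1']*(s**2).sum(1,keepdims=True));K=np.array(cal['mtx'])
    return np.c_[s[:,0]*K[0,0]+K[0,2],s[:,1]*K[1,1]+K[1,2]]
def snap(name,fn):
    cal=bot.calibration(name);im=bot.camera(name)[:,:,::-1].copy();cv2.imwrite(f'pics/{fn}.png',im);return cal,im
def pose():
    o=bot.get_obs();return np.array(o['eef_pos']),Rn.from_quat(o['tool_rot'])
def togo(p,R):
    "shift and rotvec in tool axes from the present measured pose"
    p0,R0=pose();print('rv',(R0.inv()*R).as_rotvec().round(4),'d',R0.inv().apply(np.array(p)-p0).round(4))
```

Run:
```python
from h import *
import pickle
S=snap('scene','s0');T=snap('top','t0');W=snap('wrist','w0')
pickle.dump({'scene':S,'top':T,'wrist':W},open('v0.pkl','wb'))
big=np.hstack([S[1],T[1]]);cv2.imwrite('pics/st0.png',cv2.resize(big,(800,300)))
for n,c in (('s',S[0]),('t',T[0]),('w',W[0])): print(n,c['mtx'],c['k1'],np.round(-np.array(c['R']).T@np.array(c['t']).ravel(),3))
print(bot.pinch_z,bot.get_obs())
```

```text
pics
workcell.py
s [[422.5532325    0.         253.14390206]
 [  0.         422.5532325  192.51146408]
 [  0.           0.           1.        ]] -0.06206590084736686 [ 1.177 -0.56   1.531]
t [[400.67426354   0.         253.45025925]
 [  0.         400.67426354 191.1581206 ]
 [  0.           0.           1.        ]] 0.03341435398037987 [ 0.301 -0.021  1.305]
w [[322.84275245   0.         256.54821216]
 [  0.         322.84275245 192.30449211]
 [  0.           0.           1.        ]] -0.02712768987259845 [0.152 0.481 0.373]
0.0187 {'clock': 0.15, 'joint_pos': array([1.11800326e+00, 2.41252697e-01, 4.06758194e-03, 1.33520845e+00,
       6.26242619e-06, 1.57081057e+00]), 'joint_vel': array([-0.00201384, -0.00172708,  0.00485528,  0.00124889,  0.00073087,
       -0.00093237]), 'tau': array([-1.83136140e-04, -3.72635400e+01,  2.52638537e+01,  1.23923627e-02,
       -3.34306696e-05,  9.83854875e-06]), 'eef_pos': array([0.21853375, 0.44919594, 0.23062403]), 'tool_rot': array([ 2.24474350e-01,  9.74479671e-01, -7.77539729e-04, -1.82310173e-04]), 'ft_force': array([-0.41524805,  0.12317312, -0.68051638]), 'ft_torque': array([-0.00261429, -0.0015784 ,  0.10390248]), 'grasp_force': 0.0, 'grip_width': 0.08523581068672452}
```

View pics/t0.png

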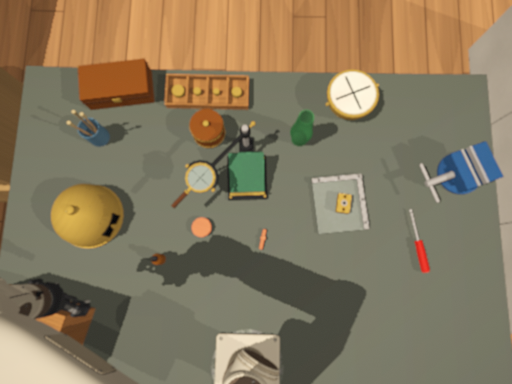

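View pics/s0.png

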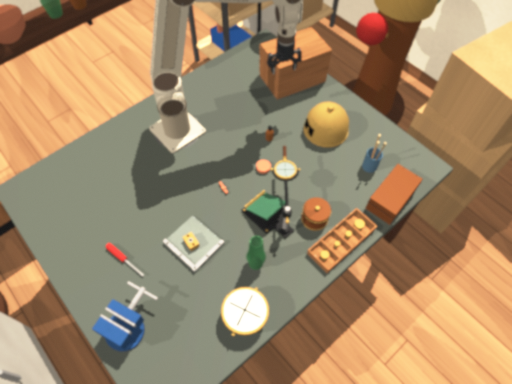

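The top view shows the squaring plate at about (340,204), with fences on the far and right sides and the block at (344,203). The rest is at (247,175), the lens at (201,178) with its handle towards (178,204), and the pin at (262,239). The scene view agrees.

Run:
```python
from h import *
import pickle
V=pickle.load(open('v0.pkl','rb'));T=V['top'][0];S=V['scene'][0]
print('block',onz(T,[344,203],.042)[0].round(3))
print('plate',onz(T,[[313,178],[361,175],[368,229],[317,233]],.012).round(3))
print('lens',*tri(T,[201,178],S,[286,169])); print('handle end',*tri(T,[176,204],S,[284,149]))
print('rest foot/top',*tri(T,[247,197],S,[255,199]))
b=onz(T,[344,203],.042)[0]
togo([b[0]-.07,b[1],.25],Rn.from_matrix(np.array([[1,0,0],[0,-1,0],[0,0,-1]]).T))
```

```text
block [ 0.507 -0.295  0.042]
plate [[ 0.593 -0.201  0.012]
 [ 0.606 -0.359  0.012]
 [ 0.429 -0.376  0.012]
 [ 0.412 -0.213  0.012]]
lens [0.55705894 0.15214853 0.1486262 ] [np.float64(3.919557425411984), np.float64(3.919557425412026)]
handle end [0.47749763 0.22064629 0.14086927] [np.float64(1.1456104588429514), np.float64(1.14561045884302)]
rest foot/top [0.52483534 0.018268   0.02275584] [np.float64(4.097144464641942), np.float64(4.097144464641939)]
rv [-5.0000e-04  2.1000e-03  2.6888e+00] d [-0.5215 -0.5736 -0.0185]
```

Units first: shifts go in units of 100 mm and turns go in units of 0.05 rad. So -0.35 m is -3.5, -0.02 m is -0.2, 0.18 rad is 3.6.

{"op": "creep_tool", "data": {
  "rows": [
    [[0,0,3.6,-0.35,-0.38,-0.1,0.085],[0,0,7.2,-0.7,-0.77,-0.2,0.085],[0,0,10.8,-1.05,-1.15,-0.2,0.085],[0,0,14.4,-1.4,-1.53,-0.2,0.085],[0,0,18,-1.75,-1.9,-0.2,0.085],[0,0,21.6,-2.1,-2.3,-0.2,0.085],[0,0,25.2,-2.45,-2.7,-0.2,0.085],[0,0,28.8,-2.8,-3.06,-0.2,0.085],[0,0,32.4,-3.15,-3.45,-0.2,0.085],[0,0,36,-3.5,-3.85,-0.2,0.085]]
  ]
}}

```text
clock: 1.4
eef_pos: [0.3651, -0.0514, 0.2513]
tool_rot: [0.904, 0.427, 0.0, 0.0]
ft_force: [0.1, 0.8, 0.5]
grip_width: 0.0853
grasp_force: 0.0
```

Run:
```python
from h import *
togo([.437,-.295,.25],Rn.from_matrix(np.array([[1,0,0],[0,-1,0],[0,0,-1]]).T))
```

```text
rv [ 1.000e-04 -5.000e-04  8.828e-01] d [-0.1425  0.2102  0.0013]
```

Scaled: 0.21 m is 2.1, 0.168 m is 1.68, 0.883 rad is 17.66.

{"op": "creep_tool", "data": {
  "rows": [
    [[0,0,3.6,-0.28,0.42,0,0.085],[0,0,7.2,-0.57,0.84,0,0.085],[0,0,10.8,-0.86,1.26,0,0.085],[0,0,14.2,-1.14,1.68,0,0.085],[0,0,17.66,-1.425,2.1,0,0.085],[0,0,17.66,-1.425,2.1,0,0.085]]
  ]
}}

```text
clock: 2.15
eef_pos: [0.4384, -0.2955, 0.2497]
tool_rot: [1.0, 0.001, -0.001, -0.0]
ft_force: [-0.9, 0.8, -0.1]
grip_width: 0.0852
grasp_force: 0.0
```

Run:
```python
from h import *
import pickle
W=snap('wrist','w1');pickle.dump(W,open('w1.pkl','wb'))
cv2.imwrite('pics/w1b.png',cv2.resize(W[1],(768,576),interpolation=cv2.INTER_CUBIC))
print(bot.get_obs()['joint_pos'].round(2))
```

```text
[-0.59  0.29  0.12  1.4   0.    2.55]
```

View pics/w1b.png

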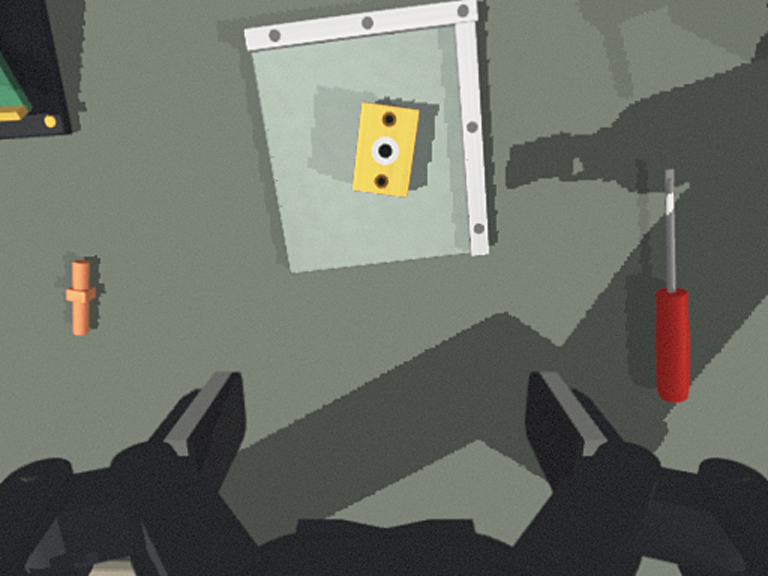

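Wrist view (1.5x scale): the far fence runs (245,40)–(478,10), the side fence (468,20)–(480,255), and the block is at (386,150). The pin, screwdriver and the edge of the rest are in view too. I'll measure the block and fences now.

Add to h.py:
```python
def fences(cal,im,z=.022):
    "white fence tops: fitted inner lines -> corner, angle of plate x"
    h=cv2.cvtColor(im,cv2.COLOR_BGR2HSV);m=((h[...,1]<35)&(h[...,2]>185)).astype(np.uint8)
    m=cv2.morphologyEx(m,cv2.MORPH_CLOSE,np.ones((7,7)))
    n,l,st,_=cv2.connectedComponentsWithStats(m);i=1+st[1:,4].argmax()
    v,u=np.nonzero(l==i);return onz(cal,np.c_[u,v],z)[:,:2],(l==i)
def blocktop(cal,im,z=.042):
    h=cv2.cvtColor(im,cv2.COLOR_BGR2HSV);m=((h[...,0]>18)&(h[...,0]<32)&(h[...,1]>110)&(h[...,2]>170)).astype(np.uint8)
    m=cv2.morphologyEx(m,cv2.MORPH_CLOSE,np.ones((5,5)));n,l,st,c=cv2.connectedComponentsWithStats(m);i=1+st[1:,4].argmax()
    cs,_=cv2.findContours((l==i).astype(np.uint8),cv2.RETR_EXTERNAL,cv2.CHAIN_APPROX_NONE)
    ct=max(cs,key=cv2.contourArea)[:,0,:]
    X=onz(cal,ct,z)[:,:2]*1000
    r=cv2.minAreaRect(X.astype(np.float32));return r,ct,(l==i)
```

Run:
```python
from h import *
import pickle
c,im=pickle.load(open('w1.pkl','rb'))
print(blocktop(c,im)[0])
X,m=fences(c,im)
# split: far fence = left part pixels, side = lower part
v,u=np.nonzero(m);print(len(u),u.min(),u.max(),v.min(),v.max())
far=u<295; side=v>30
import numpy as np
# band edges: per-column lower edge of far; per-row left edge of side; outer too
def edge(sel_line,cols):pass
lo=[];up=[]
for k in range(u[far].min()+4,295):
    vv=v[u==k]; lo.append((k,vv.max()+.5)); up.append((k,vv.min()-.5))
le=[];ri=[]
for k in range(35,v.max()-4):
    uu=u[v==k]; le.append((uu.min()-.5,k)); ri.append((uu.max()+.5,k))
L={}
for n,p in (('far_in',lo),('far_out',up),('side_in',le),('side_out',ri)):
    Y=onz(c,p,.022)[:,:2].astype(np.float32);f=cv2.fitLine(Y,cv2.DIST_HUBER,0,.001,.001).ravel();L[n]=f;print(n,f.round(4),'ang',np.degrees(np.arctan2(f[1],f[0])).round(2))
def X2(a,b):
    s=np.linalg.solve(np.c_[a[:2],-b[:2]],b[2:]-a[2:]);return a[2:]+s[0]*a[:2]
print('corner',X2(L['far_in'],L['side_in']),'outer',X2(L['far_out'],L['side_out']))
```

```text
((506.2547607421875, -295.34674072265625), (39.40437698364258, 59.48711395263672), 82.5668716430664)
17196 163 325 0 181
far_in [ 0.0788  0.9969  0.4243 -0.2861] ang 85.48
far_out [ 0.1213 -0.9926  0.5948 -0.2574] ang -83.04
side_in [ 0.9927  0.1203  0.4987 -0.2114] ang 6.91
side_out [ 0.9933  0.1153  0.4953 -0.3686] ang 6.62
corner [ 0.42953172 -0.21980356] outer [ 0.6067743 -0.3556279]
```

Create fen.py:
```python
from h import *
import pickle
def fit(c,im,v0=35,u1=295,z=.022):
    g=im.min(2)
    m=cv2.morphologyEx((g>208).astype(np.uint8),cv2.MORPH_CLOSE,np.ones((5,5)))
    n,l,st,_=cv2.connectedComponentsWithStats(m);i=1+st[1:,4].argmax();v,u=np.nonzero(l==i);print(st[i])
    lo=[];up=[];le=[];ri=[]
    for k in range(u.min()+4,u1):
        vv=v[u==k]; lo.append((k,vv.max()+.5)); up.append((k,vv.min()-.5))
    for k in range(v0,v.max()-4):
        uu=u[v==k]; le.append((uu.min()-.5,k)); ri.append((uu.max()+.5,k))
    L={}
    for n,p in (('far_in',lo),('far_out',up),('side_in',le),('side_out',ri)):
        Y=onz(c,p,z)[:,:2].astype(np.float32);f=cv2.fitLine(Y,cv2.DIST_HUBER,0,.001,.001).ravel();L[n]=f;print(n,f.round(4),'ang',np.degrees(np.arctan2(f[1],f[0])).round(2))
    def X2(a,b):
        s=np.linalg.solve(np.c_[a[:2],-b[:2]],b[2:]-a[2:]);return a[2:]+s[0]*a[:2]
    a=X2(L['far_in'],L['side_in']);b=X2(L['far_out'],L['side_out']);print('corner',a,'outer',b);return a,L
if __name__=='__main__':
    fit(*pickle.load(open('w1.pkl','rb')))
```

```bash
python3 fen.py
```

```text
[ 163    0  163  170 3781]
far_in [ 0.1196 -0.9928  0.5825 -0.2683] ang -83.13
far_out [ 0.1189 -0.9929  0.5956 -0.2688] ang -83.17
side_in [ 0.9929  0.1189  0.5055 -0.354 ] ang 6.83
side_out [ 0.9931  0.1176  0.5056 -0.3673] ang 6.75
corner [ 0.59155434 -0.34369078] outer [ 0.6059774  -0.35542652]
```

Add to h.py:
```python
def Rdown(deg): return Rn.from_euler('z',deg,degrees=True)*Rn.from_matrix(np.diag([1,-1,-1]))
```

Run:
```python
from h import *
togo([.5063,-.2953,.14],Rdown(-7.43))
```

```text
rv [-0.0014  0.0019  0.1339] d [0.0686 0.002  0.1099]
```

Scaled: 0.11 m is 1.1, 0.074 m is 0.74, 0.134 rad is 2.68.

{"op": "creep_tool", "data": {
  "rows": [
    [[0,0,0.9,0.23,0,0.37,0.085],[0,0,1.8,0.46,0.01,0.74,0.085],[0,0,2.68,0.686,0.02,1.1,0.085],[0,0,2.68,0.686,0.02,1.1,0.085],[0,0,2.68,0.686,0.02,1.1,0.085]]
  ]
}}

```text
clock: 2.82
eef_pos: [0.5066, -0.2936, 0.1424]
tool_rot: [0.998, -0.063, 0.0, 0.0]
ft_force: [0.7, 0.2, -0.4]
grip_width: 0.0848
grasp_force: 0.0
```

Run:
```python
from h import *
import pickle
W=snap('wrist','w2');pickle.dump(W,open('w2.pkl','wb'))
c1,i1=pickle.load(open('w1.pkl','rb'))
r,ct,m=blocktop(*W);print(r);r1,ct1,m1=blocktop(c1,i1)
def corners(ct): return cv2.approxPolyDP(ct.reshape(-1,1,2),6,True)[:,0,:]
a,b=corners(ct),corners(ct1);print(a.tolist(),b.tolist())
if len(a)==len(b)==4:
    # match by plane positions
    A=onz(W[0],a,.042);B=onz(c1,b,.042)
    for k in range(4):
        j=np.linalg.norm(B-A[k],axis=1).argmin();print(tri(W[0],a[k],c1,b[j]))
# fence screw dots: dark blobs height check
for c,im in (W,(c1,i1)):
    b=(im.min(2)>208).astype(np.uint8);cs,h=cv2.findContours(b,cv2.RETR_CCOMP,cv2.CHAIN_APPROX_NONE)
    print([ (np.mean(q[:,0],0).round(1).tolist(), onz(c,np.mean(q[:,0],0),.022)[0].round(4).tolist()) for q,hh in zip(cs,h[0]) if hh[3]>=0 and 15<cv2.contourArea(q)<400])
togo([.5063,-.2953,.0225],Rdown(-7.43))
```

```text
((507.04119873046875, -295.3514404296875), (39.2550163269043, 58.124698638916016), 82.72277069091797)
[[234, 155], [234, 225], [282, 226], [283, 168], [271, 170], [266, 156]] [[242, 68], [235, 125], [270, 130], [279, 74]]
[([149.1, 103.9], [0.5836, -0.2184, 0.022]), ([171.5, 93.8], [0.5888, -0.2375, 0.022]), ([300.0, 58.4], [0.6018, -0.3393, 0.022])]
[([256.3, 100.2], [0.5058, -0.2954, 0.022]), ([319.0, 152.0], [0.4483, -0.3679, 0.022]), ([314.6, 84.3], [0.5227, -0.359, 0.022]), ([182.7, 23.2], [0.5834, -0.2188, 0.022]), ([244.6, 14.8], [0.5912, -0.2832, 0.022]), ([308.1, 7.0], [0.5987, -0.3486, 0.022])]
rv [ 0.0009 -0.0019  0.0026] d [-0.0007  0.0011  0.1207]
```

Run:
```python
from h import *
import pickle
c2,_=pickle.load(open('w2.pkl','rb'));c1,_=pickle.load(open('w1.pkl','rb'))
for a,b in (([234,225],[235,125]),([282,226],[270,130]),([149.1,103.9],[182.7,23.2])): print(tri(c2,a,c1,b))
```

```text
(array([ 0.48043017, -0.27228771,  0.0393234 ]), [np.float64(0.281195159540408), np.float64(0.28119515954036556)])
(array([ 0.47525192, -0.31052149,  0.04076126]), [np.float64(0.35022370812270004), np.float64(0.3502237081226515)])
(array([ 0.58351424, -0.21852828,  0.02179941]), [np.float64(0.1916002800094431), np.float64(0.1916002800094425)])
```

{"op": "creep_tool", "data": {
  "rows": [
    [[0,0,0,0,0.01,0.45,0.085],[0,0,0,-0.005,0.01,0.9,0.085],[0,0,0,-0.005,0.01,1.2,0.085],[0,0,0,-0.005,0.01,1.2,0.085]]
  ]
}}

```text
clock: 3.38
eef_pos: [0.5046, -0.2946, 0.0209]
tool_rot: [0.998, -0.064, -0.001, -0.001]
ft_force: [0.1, -0.1, 0.8]
grip_width: 0.085
grasp_force: 0.0
```

{"op": "creep_tool", "data": {
  "rows": [
    [[0,0,0,0.01,0,-0.015,0.03],[0,0,0,0.01,0,-0.015,0.03],[0,0,0,0.01,0,-0.015,0.03],[0,0,0,0.01,0,-0.015,0.03],[0,0,0,0.01,0,-0.015,0.03]]
  ]
}}

```text
clock: 4.0
eef_pos: [0.5089, -0.2959, 0.0253]
tool_rot: [0.998, -0.064, 0.002, 0.001]
ft_force: [-0.6, 0.5, 7.7]
grip_width: 0.0385
grasp_force: 63.6
```

Run:
```python
from h import *
# approach pose: block 3mm off both fences, square
C=np.array([.5913,-.3435]);a=np.radians(6.83);ex=np.array([np.cos(a),np.sin(a)]);ey=np.array([-ex[1],ex[0]])
t=C-ex*.034+ey*.024;print(t)
p,R=pose();print(p, R.as_euler('xyz',degrees=True))
togo([*t,p[2]],Rdown(6.83))
```

```text
[ 0.55468711 -0.32371373]
[ 0.50889499 -0.29590555  0.02532019] [179.94065039  -0.24207983  -7.33057338]
rv [ 0.0016 -0.0041 -0.2472] d [0.049  0.0217 0.0002]
```

Scaled: 0.047 m is 0.47, 0.04 m is 0.4, -0.247 rad is -4.94.

{"op": "creep_tool", "data": {
  "rows": [
    [[0,0,-1.2,0.1,0.04,0,0.03],[0,0,-2.4,0.2,0.09,0,0.03],[0,0,-3.6,0.3,0.14,0,0.03],[0,0,-4.94,0.4,0.18,0,0.03],[0,0,-4.94,0.47,0.215,0,0.03],[0,0,-4.94,0.47,0.215,0,0.03],[0,0,-4.94,0.47,0.215,0,0.03]]
  ]
}}

```text
clock: 4.88
eef_pos: [0.5489, -0.322, 0.0253]
tool_rot: [0.998, 0.059, -0.002, -0.001]
ft_force: [-9.9, 4.1, 14.1]
grip_width: 0.0385
grasp_force: 64.4
```

Run:
```python
from h import *
p,R=pose();print(p, R.as_euler('xyz',degrees=True))
W=snap('wrist','w3')
print(blocktop(*W)[0]); 
p,R=pose();print(p, R.as_euler('xyz',degrees=True));cv2.imwrite('pics/w3b.png',W[1][50:350,100:450])
```

```text
[ 0.54891539 -0.32199753  0.02532027] [-1.79927815e+02  1.75525498e-01  6.79178339e+00]
((529.1227416992188, -324.4359130859375), (21.71482276916504, 39.2239875793457), 6.819912910461426)
[ 0.54891876 -0.32200648  0.025338  ] [-1.79931849e+02  1.73861952e-01  6.79029001e+00]
```

View pics/w3b.png

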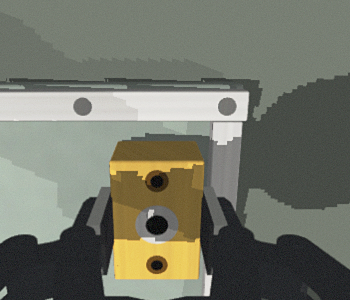

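The block is gripped at crop (155,220), square to the plate, with small gaps to the far fence (row 120) and the side fence (col 212). I'll ease the downward load and push it into the corner.

Scaled: 0.006 m is 0.06, 0.004 m is 0.04.

{"op": "creep_tool", "data": {
  "rows": [
    [[0,0,0,0,0.02,-0.02,0.03],[0,0,0,0,0.04,-0.02,0.03],[0,0,0,0,0.06,-0.02,0.03],[0,0,0,0,0.06,-0.02,0.03]]
  ]
}}

```text
clock: 5.42
eef_pos: [0.5519, -0.3275, 0.0254]
tool_rot: [0.998, 0.06, 0.0, -0.001]
ft_force: [-2.1, 4.1, 3.9]
grip_width: 0.0386
grasp_force: 63.2
```

{"op": "creep_tool", "data": {
  "rows": [
    [[0,0,0,0.02,0,0,0.03],[0,0,0,0.04,0,0,0.03],[0,0,0,0.06,0,0,0.03],[0,0,0,0.08,0,0,0.03],[0,0,0,0.08,0,0,0.03]]
  ]
}}

```text
clock: 6.05
eef_pos: [0.5557, -0.3273, 0.0255]
tool_rot: [0.998, 0.059, -0.004, -0.001]
ft_force: [-12.0, 4.0, 10.6]
grip_width: 0.0386
grasp_force: 64.1
```

{"op": "creep_tool", "data": {
  "rows": [
    [[0,0,0,0.01,0.01,0,0.03],[0,0,0,0.03,0.02,0,0.03],[0,0,0,0.04,0.03,0,0.03],[0,0,0,0.04,0.03,0,0.03]]
  ]
}}

```text
clock: 6.55
eef_pos: [0.5561, -0.3273, 0.0256]
tool_rot: [0.998, 0.059, -0.007, -0.003]
ft_force: [-21.8, 9.1, 19.8]
grip_width: 0.0382
grasp_force: 65.1
```

Run:
```python
from h import *
W=snap('wrist','w4');print(blocktop(*W)[0])
im=W[1]
C=np.array([.5913,-.3435]);a=np.radians(6.83);ex=np.array([np.cos(a),np.sin(a)]);ey=np.array([-ex[1],ex[0]])
f=lambda x,y,z:proj(W[0],[*(C+ex*x+ey*y),z])[0].round(1).tolist()
print('fence inner top edge',f(0,.02,.022),'exp block far edge top',f(0,.02,.042))
# column profile across far fence to block at mid block, off the screw
u=int(f(0,.012,.042)[0]);print(u,[(v,im[v,u].tolist()) for v in range(int(f(0,.02,.042)[1])-25,int(f(0,.02,.042)[1])+12,2)])
```

```text
((536.074951171875, -329.7591857910156), (23.46692657470703, 39.573829650878906), 7.787903308868408)
fence inner top edge [256.5, 185.0] exp block far edge top [256.1, 198.9]
275 [(173, [222, 225, 225]), (175, [222, 226, 226]), (177, [227, 229, 231]), (179, [229, 231, 232]), (181, [231, 234, 234]), (183, [217, 223, 224]), (185, [82, 86, 79]), (187, [83, 87, 79]), (189, [87, 90, 82]), (191, [64, 88, 98]), (193, [50, 92, 112]), (195, [47, 87, 107]), (197, [54, 91, 109]), (199, [46, 89, 105]), (201, [58, 93, 112]), (203, [48, 91, 110]), (205, [48, 91, 108]), (207, [50, 89, 110]), (209, [42, 88, 106])]
```

Run:
```python
import cv2
im=cv2.imread('pics/w4.png');cv2.imwrite('pics/w4b.png',cv2.resize(im[130:330,150:360],(756,600)[0:2],interpolation=cv2.INTER_NEAREST))
```

```text
(no output)
```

View pics/w4b.png

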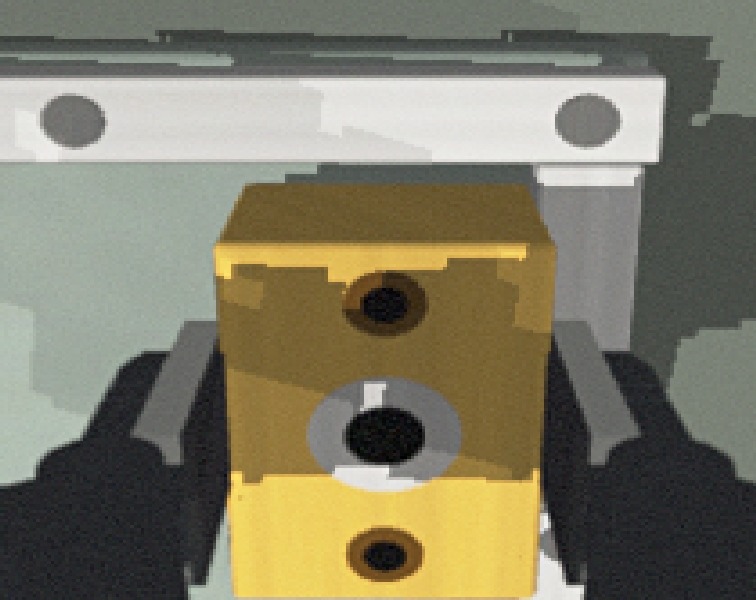

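The view shows the block against the side fence (col ~538) but about 3 mm short of the far fence (grey strip, rows 163–185). It's held back by the down-load friction, so I'll lift that load and push on.

{"op": "creep_tool", "data": {
  "rows": [
    [[0,0,0,0,-0.03,-0.04,0.03],[0,0,0,0.02,-0.03,-0.04,0.03],[0,0,0,0.04,-0.03,-0.04,0.03],[0,0,0,0.04,-0.03,-0.04,0.03]]
  ]
}}

```text
clock: 7.1
eef_pos: [0.5619, -0.3265, 0.0274]
tool_rot: [0.998, 0.059, -0.006, -0.001]
ft_force: [-14.3, 0.9, 4.0]
grip_width: 0.0386
grasp_force: 63.3
```

Scaled: 0.004 m is 0.04, 0.003 m is 0.03.

{"op": "creep_tool", "data": {
  "rows": [
    [[0,0,0,0.01,0.03,0,0.03],[0,0,0,0.02,0.04,0,0.03],[0,0,0,0.02,0.04,0,0.03],[0,0,0,0.02,0.04,0,0.03]]
  ]
}}

```text
clock: 7.6
eef_pos: [0.5619, -0.3267, 0.0272]
tool_rot: [0.998, 0.059, -0.008, -0.004]
ft_force: [-20.1, 8.8, 10.7]
grip_width: 0.0384
grasp_force: 64.0
```

Run:
```python
from h import *
W=snap('wrist','w5');im=W[1]
print([(v,im[v,250].tolist()) for v in range(170,205,2)])
print([(u,im[220,u].tolist()) for u in range(285,320,2)])
```

```text
[(170, [229, 232, 234]), (172, [212, 213, 215]), (174, [209, 214, 214]), (176, [207, 211, 212]), (178, [207, 214, 214]), (180, [215, 216, 217]), (182, [210, 214, 214]), (184, [206, 214, 214]), (186, [208, 214, 214]), (188, [201, 207, 207]), (190, [106, 111, 111]), (192, [113, 116, 118]), (194, [113, 113, 118]), (196, [45, 89, 109]), (198, [45, 90, 108]), (200, [47, 87, 108]), (202, [48, 88, 106]), (204, [49, 88, 109])]
[(285, [51, 100, 122]), (287, [50, 100, 121]), (289, [52, 103, 123]), (291, [49, 99, 118]), (293, [58, 119, 147]), (295, [58, 118, 144]), (297, [57, 116, 148]), (299, [59, 116, 142]), (301, [59, 119, 147]), (303, [67, 124, 154]), (305, [133, 133, 132]), (307, [130, 130, 133]), (309, [132, 136, 135]), (311, [137, 141, 141]), (313, [140, 141, 140]), (315, [142, 143, 142]), (317, [131, 132, 131]), (319, [131, 135, 133])]
```

{"op": "creep_tool", "data": {
  "rows": [
    [[0,0,0,-0.01,-0.01,0,0.03],[0,0,0,-0.01,-0.01,0,0.085],[0,0,0,-0.01,-0.01,0,0.085],[0,0,0,-0.01,-0.01,0,0.085],[0,0,0,-0.2,-0.01,-0.5,0.085],[0,0,0,-0.4,-0.01,-1,0.085],[0,0,0,-0.4,-0.01,-1.2,0.085],[0,0,0,-0.4,-0.01,-1.2,0.085]]
  ]
}}

```text
clock: 8.65
eef_pos: [0.5321, -0.3355, 0.1517]
tool_rot: [0.998, 0.059, 0.003, 0.002]
ft_force: [-1.5, 0.0, -1.5]
grip_width: 0.0848
grasp_force: 0.0
```

Run:
```python
from h import *
from fen import fit
import pickle
W=snap('wrist','w6');pickle.dump(W,open('w6.pkl','wb'));print(blocktop(*W)[0])
cv2.imwrite('pics/w6b.png',cv2.resize(W[1][20:300,120:420],(750,600)[:2],interpolation=cv2.INTER_NEAREST))
print(pose()[0],pose()[1].as_euler('xyz',degrees=True))
```

```text
((559.197509765625, -326.8684997558594), (58.118526458740234, 39.35482406616211), 6.744873046875)
[ 0.53110893 -0.33468547  0.14952396] [ 1.79905747e+02 -1.17594928e-01  6.81248113e+00]
```

View pics/w6b.png

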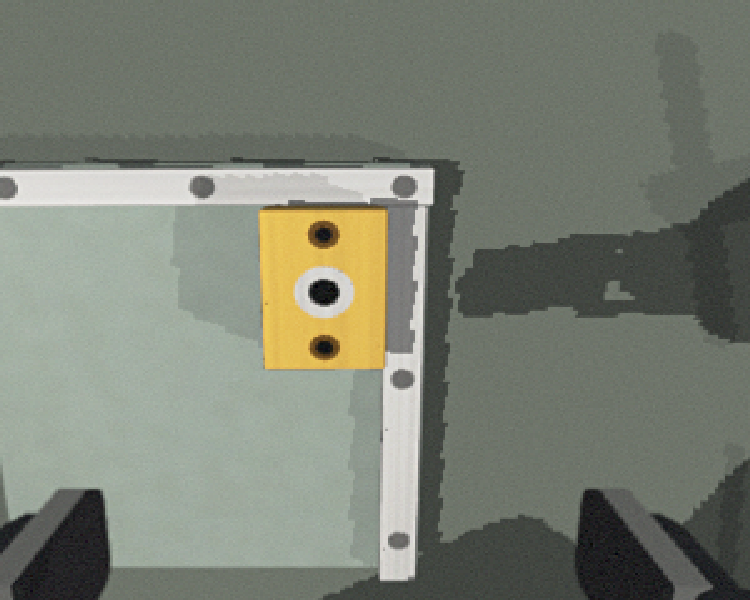

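The block lies flush in the corner: measured (559.2, −326.9) mm at 6.74°, against (559.1, −327.2) expected. It has been let go. Next I'll look at the rest and the magnifier.

Run:
```python
from h import *
togo([.45,-.03,.26],Rdown(0))
```

```text
rv [ 0.0015 -0.0021  0.1189] d [-0.0442 -0.312  -0.1111]
```

{"op": "creep_tool", "data": {
  "rows": [
    [[0,0,0.4,-0.2,-0.3,-0.4,0.085],[0,0,0.8,-0.3,-0.8,-0.9,0.085],[0,0,1.2,-0.35,-1.3,-1.1,0.085],[0,0,1.6,-0.37,-1.8,-1.1,0.085],[0,0,2,-0.4,-2.3,-1.1,0.085],[0,0,2.38,-0.42,-2.8,-1.1,0.085],[0,0,2.38,-0.44,-3.12,-1.1,0.085],[0,0,2.38,-0.44,-3.12,-1.1,0.085]]
  ]
}}

```text
clock: 9.7
eef_pos: [0.4488, -0.0277, 0.2572]
tool_rot: [1.0, 0.002, -0.001, -0.0]
ft_force: [0.4, -0.2, -0.2]
grip_width: 0.085
grasp_force: 0.0
```

Run:
```python
from h import *
import pickle
W=snap('wrist','w7');pickle.dump(W,open('w7.pkl','wb'))
togo([.45,.10,.26],Rdown(0))
```

```text
rv [0.0002 0.0024 0.0025] d [ 0.0011 -0.1288 -0.0026]
```

Scaled: -0.129 m is -1.29, -0.1 m is -1.

{"op": "creep_tool", "data": {
  "rows": [
    [[0,0,0,0,-0.5,-0.02,0.085],[0,0,0,0,-1,-0.02,0.085],[0,0,0,0,-1.29,-0.02,0.085],[0,0,0,0,-1.29,-0.02,0.085],[0,0,0,0,-1.29,-0.02,0.085]]
  ]
}}

```text
clock: 10.38
eef_pos: [0.4535, 0.0442, 0.2607]
tool_rot: [0.999, 0.035, -0.002, -0.022]
ft_force: [-0.1, -0.0, 0.1]
grip_width: 0.0849
grasp_force: 0.0
```

Run:
```python
from h import *
import pickle
W=snap('wrist','w8');pickle.dump(W,open('w8.pkl','wb'));a=pickle.load(open('w7.pkl','rb'))[1]
o=np.vstack([a[:300],W[1][:300]])
cv2.imwrite('pics/w78.png',o)
```

```text
(no output)
```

View pics/w78.png

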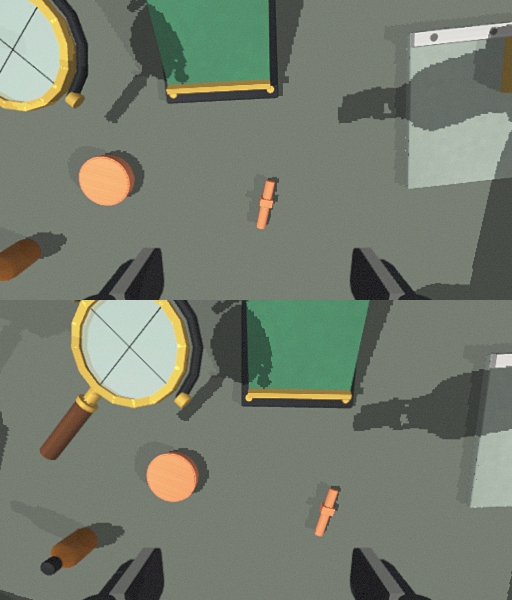

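The top half (w7) shows the green rest with its brass ledge, cols 168–273 at row ~88, and the lens at the left. In w8 the ledge is at cols 247–352, rows ~392–400 of the stack, with the handle from (90,395) to (45,455). Joint 6 hit its limit, so I'll use the flipped wrist from here on. Now to triangulate the rest.

Create rest.py:
```python
from h import *
import pickle
def norm(c,uv):
    o,v=pix2ray(c,uv);return o,v
def lines(c,im):
    h=cv2.cvtColor(im,cv2.COLOR_BGR2HSV);m=((h[...,0]>62)&(h[...,0]<85)&(h[...,1]>110)).astype(np.uint8)
    m=cv2.morphologyEx(m,cv2.MORPH_CLOSE,np.ones((9,9)));n,l,st,_=cv2.connectedComponentsWithStats(m);i=1+st[1:,4].argmax();m=l==i;print(st[i])
    x,y,w,hh,_=st[i];P={'L':[],'R':[],'F':[]}
    for k in range(y+4,y+hh-8):
        uu=np.nonzero(m[k])[0];P['L'].append((uu.min()-.5,k));P['R'].append((uu.max()+.5,k))
    for k in range(x+w//4,x+3*w//4): P['F'].append((k,np.nonzero(m[:,k])[0].max()+.5))
    out={}
    for n,p in P.items():
        p=np.array(p)
        for _ in range(2):
            f=cv2.fitLine(p.astype(np.float32),cv2.DIST_HUBER,0,.01,.01).ravel()
            r=np.abs((p-f[2:])@np.array([-f[1],f[0]]));p=p[r<max(1.,2*np.median(r))]
        o,v=pix2ray(c,p);nn=np.linalg.svd(v)[2][2];out[n]=(nn,o,f)
    return out
if __name__=='__main__':
    A=lines(*pickle.load(open('w7.pkl','rb')));B=lines(*pickle.load(open('w8.pkl','rb')))
    a=pickle.load(open('w7.pkl','rb'))[0];b=pickle.load(open('w8.pkl','rb'))[0]
    D={}
    for n in 'LRF':
        d=np.cross(A[n][0],B[n][0]);D[n]=d/np.linalg.norm(d)
        if n=='F': D[n]*=np.sign(D[n][1])
        else: D[n]*=np.sign(D[n][0])
        print(n,D[n].round(4),'baseline quality',np.linalg.norm(d).round(3))
    def X2(p,q):
        s=np.linalg.solve(np.c_[p[:2],-q[:2]],q[2:]-p[2:]);return p[2:]+s[0]*p[:2]
    P=[]
    for s in 'LR':
        p,q=X2(A['F'][2],A[s][2]),X2(B['F'][2],B[s][2]);x,e=tri(a,p,b,q);P.append(x);print(s,p.round(1),q.round(1),x.round(4),np.round(e,2))
    print('width',np.linalg.norm(P[0]-P[1]),'mid',(P[0]+P[1])/2,'yaw of y',np.degrees(np.arctan2(*(P[0]-P[1])[[1,0]])))
    for s in 'LR': print('slope',np.degrees(np.arcsin(D[s][2])),'yaw',np.degrees(np.arctan2(D[s][1],D[s][0])))
```

```bash
python3 rest.py
```

```text
[ 147    0  123   84 9065]
[ 246    0  122   89 9857]
L [0.8511 0.0426 0.5233] baseline quality 0.21
R [0.9194 0.0266 0.3924] baseline quality 0.202
F [-0.0542  0.9698  0.2377] baseline quality 0.023
L [168.3  83.1] [249.1  86.8] [0.5335 0.0674 0.0337] [0.05 0.05]
R [268.5  78.5] [349.9  89.1] [ 0.5384 -0.0403  0.0394] [0.21 0.21]
width 0.10796277952563653 mid [0.53591967 0.01358293 0.0365505 ] yaw of y 92.5901005528095
slope 31.55706837448868 yaw 2.866176703508354
slope 23.102152419917026 yaw 1.656545378066729
```

Run:
```python
from h import *
togo([.50,-.03,.28],Rdown(0));
```

```text
rv [-0.0435  0.0032  0.069 ] d [ 0.0413  0.0763 -0.0227]
```

{"op": "creep_tool", "data": {
  "rows": [
    [[0,0,-1,0.2,0.3,-0.1,0.085],[-0.8,0,-1.4,0.43,0.73,-0.2,0.085],[-0.8,0,-1.4,0.43,0.73,-0.2,0.085],[-0.8,0,-1.4,0.43,0.73,-0.2,0.085],[-0.8,0,-1.4,0.43,0.73,-0.2,0.085]]
  ]
}}

```text
clock: 11.05
eef_pos: [0.5008, -0.0254, 0.2774]
tool_rot: [0.998, 0.07, -0.0, -0.002]
ft_force: [0.4, -0.0, -0.2]
grip_width: 0.0851
grasp_force: 0.0
```

Run:
```python
from h import *
import pickle
W=snap('wrist','w9');pickle.dump(W,open('w9.pkl','wb'));print(pose()[1].as_euler('xyz',degrees=True),bot.get_obs()['joint_vel'].round(3))
togo([.50,-.16,.28],Rdown(0));
```

```text
[-1.79752970e+02  1.34060971e-02  8.06697559e+00] [ 0.005  0.001  0.004 -0.    -0.    -0.002]
rv [-0.0043  0.0005  0.1408] d [-0.0198  0.1332 -0.0031]
```

{"op": "creep_tool", "data": {
  "rows": [
    [[0,0,1.4,-0.1,0.5,0,0.085],[0,0,2.8,-0.2,1,0,0.085],[0,0,2.8,-0.2,1.33,0,0.085],[0,0,2.8,-0.2,1.33,0,0.085],[0,0,2.8,-0.2,1.33,0,0.085]]
  ]
}}

```text
clock: 11.72
eef_pos: [0.5, -0.1595, 0.2769]
tool_rot: [1.0, 0.0, -0.0, -0.002]
ft_force: [-0.2, -0.1, -0.1]
grip_width: 0.0848
grasp_force: 0.0
```

Run:
```python
from h import *
import pickle
W=snap('wrist','w10');pickle.dump(W,open('w10.pkl','wb'));print(pose()[1].as_euler('xyz',degrees=True),bot.get_obs()['joint_vel'].round(3))
```

```bash
sed -i "s/w7.pkl/w9.pkl/g;s/w8.pkl/w10.pkl/g" rest.py; python3 rest.py
```

```text
[-1.79744321e+02  3.20125945e-02  8.10717107e-02] [ 0.009 -0.003  0.    -0.    -0.002 -0.002]
[  170     0   121   128 13173]
[    0     0   158   131 12795]
L [0.8481 0.0333 0.5288] baseline quality 0.356
R [0.8774 0.044  0.4777] baseline quality 0.416
F [-0.106   0.3899 -0.9147] baseline quality 0.295
L [182.2 119.6] [ 58.8 115.4] [0.5441 0.0618 0.0569] [8.26 8.26]
R [274.9 127.9] [164.9 152.5] [ 0.5229 -0.0449  0.0337] [16.61 16.61]
width 0.11129384831218572 mid [0.53350952 0.00846315 0.0453066 ] yaw of y 78.76389489720654
slope 31.924535791236885 yaw 2.2476748193631417
slope 28.535527798872216 yaw 2.8737209512815953
```

Run:
```python
from h import *
import pickle
for f in ('w9','w10'):
    c,im=pickle.load(open(f+'.pkl','rb'));h=cv2.cvtColor(im,cv2.COLOR_BGR2HSV);m=((h[...,0]>62)&(h[...,0]<85)&(h[...,1]>110))
    print(f,[(k,int(np.nonzero(m[:,k])[0].max()),int(np.nonzero(m[:,k])[0].min())) for k in range(0,300,8) if m[:,k].any()])
    print([(k,np.nonzero(m[k])[0].min(),np.nonzero(m[k])[0].max()) for k in range(0,150,12) if m[k].any()])
print(proj(c,[.536,.0136,.0365]))
```

```text
w9 [(176, 59, 2), (184, 120, 13), (192, 120, 20), (200, 121, 11), (208, 121, 1), (216, 122, 2), (224, 123, 4), (232, 123, 4), (240, 124, 3), (248, 125, 4), (256, 126, 4), (264, 125, 8), (272, 127, 9), (280, 93, 8), (288, 33, 17)]
[(0, np.int64(170), np.int64(213)), (12, np.int64(171), np.int64(286)), (24, np.int64(174), np.int64(288)), (36, np.int64(184), np.int64(281)), (48, np.int64(178), np.int64(286)), (60, np.int64(179), np.int64(269)), (72, np.int64(193), np.int64(282)), (84, np.int64(179), np.int64(277)), (96, np.int64(181), np.int64(279)), (108, np.int64(181), np.int64(277)), (120, np.int64(184), np.int64(275))]
w10 [(8, 27, 16), (16, 40, 29), (24, 56, 16), (32, 69, 11), (40, 84, 11), (48, 94, 10), (56, 110, 9), (64, 112, 9), (72, 130, 8), (80, 129, 17), (88, 128, 10), (96, 128, 5), (104, 128, 9), (112, 127, 11), (120, 126, 13), (128, 126, 35), (136, 126, 60), (144, 125, 87), (152, 125, 114)]
[(12, np.int64(18), np.int64(118)), (24, np.int64(6), np.int64(126)), (36, np.int64(14), np.int64(124)), (48, np.int64(24), np.int64(133)), (60, np.int64(38), np.int64(137)), (72, np.int64(33), np.int64(139)), (84, np.int64(40), np.int64(142)), (96, np.int64(50), np.int64(141)), (108, np.int64(61), np.int64(150)), (120, np.int64(68), np.int64(153))]
[[110.11615038 128.18909872]]
```

Run:
```python
s=open('rest.py').read()
s=s.replace("for k in range(x+w//4,x+3*w//4):","b=np.nonzero(m[y+hh-12])[0];e=(b.max()-b.min())//8\n    for k in range(b.min()+e,b.max()-e):")
s=s.replace("for _ in range(2):","for _ in range(4):")
open('rest.py','w').write(s)
```

```bash
python3 rest.py
```

```text
[  170     0   121   128 13173]
[    0     0   158   131 12795]
L [0.8498 0.0345 0.526 ] baseline quality 0.355
R [0.877  0.0441 0.4784] baseline quality 0.416
F [-0.0314  0.9694  0.2436] baseline quality 0.019
L [182.2 119.8] [ 67.4 130.5] [0.5329 0.0686 0.0308] [0.04 0.04]
R [274.9 127.7] [156.5 125.4] [ 0.5391 -0.041   0.0341] [0.26 0.26]
width 0.10984825113626895 mid [0.53602779 0.01383445 0.03244631] yaw of y 93.22138765895755
slope 31.73781666985113 yaw 2.323975605244757
slope 28.58184809699209 yaw 2.87754254430595
```

Run:
```python
from rest import *
def X2(p,q):
    s=np.linalg.solve(np.c_[p[:2],-q[:2]],q[2:]-p[2:]);return p[2:]+s[0]*p[:2]
R={'L':[],'R':[]}
for f in ('w7','w8','w9','w10'):
    c,im=pickle.load(open(f+'.pkl','rb'));A=lines(c,im)
    for s in 'LR':
        o,v=pix2ray(c,X2(A['F'][2],A[s][2]));R[s].append((o,v[0]))
P=[]
for s in 'LR':
    Q=[(np.eye(3)-np.outer(v,v),o) for o,v in R[s]];x=np.linalg.solve(sum(q for q,_ in Q),sum(q@o for q,o in Q));P.append(x)
    print(s,x.round(4),[np.round(1e3*np.linalg.norm(q@(x-o)),2) for q,o in Q])
print((P[0]+P[1])/2,np.linalg.norm(P[0]-P[1]),np.degrees(np.arctan2(*(P[0]-P[1])[[1,0]]))-90)
# regrasp pose, flipped
togo([.5592,-.3270,.15],Rdown(6.83+180))
```

```text
[ 147    0  123   84 9065]
[ 246    0  122   89 9857]
[  170     0   121   128 13173]
[    0     0   158   131 12795]
L [0.5332 0.0677 0.0328] [np.float64(0.3), np.float64(0.26), np.float64(0.52), np.float64(0.19)]
R [ 0.5389 -0.041   0.0343] [np.float64(0.69), np.float64(0.48), np.float64(0.49), np.float64(0.09)]
[0.53607494 0.0133695  0.03356179] 0.10883844377474551 2.98442072703574
rv [4.0000e-04 6.8000e-03 3.0238e+00] d [0.059  0.1684 0.1263]
```

Units first: shifts go in units of 100 mm and turns go in units of 0.05 rad. So 0.059 m is 0.59, 0.03 m is 0.3, -1.8 rad is -36.

{"op": "creep_tool", "data": {
  "rows": [
    [[0,0,-3.6,0.05,0.17,0,0.085],[0,0,-7.2,0.1,0.34,0.1,0.085],[0,0,-10.8,0.2,0.5,0.2,0.085],[0,0,-14.4,0.25,0.7,0.3,0.085],[0,0,-18,0.3,0.85,0.4,0.085],[0,0,-21.6,0.35,1,0.5,0.085],[0,0,-25.2,0.4,1.2,0.6,0.085],[0,0,-28.8,0.5,1.35,0.7,0.085],[0,0,-32.4,0.55,1.5,0.8,0.085],[0,0,-36,0.59,1.684,0.9,0.085]]
  ]
}}

```text
clock: 13.02
eef_pos: [0.5601, -0.3269, 0.1861]
tool_rot: [0.618, 0.786, 0.002, -0.002]
ft_force: [-0.2, 0.3, -0.3]
grip_width: 0.0847
grasp_force: 0.0
```

Run:
```python
from h import *
togo([.5592,-.3270,.13],Rdown(6.83+180))
```

```text
rv [ 0.0036 -0.0031 -1.4519] d [-0.0001 -0.001   0.0561]
```

Scaled: 0.056 m is 0.56, 0.05 m is 0.5, -1.452 rad is -29.04.

{"op": "creep_tool", "data": {
  "rows": [
    [[0,0,-3.6,0,0,0.1,0.085],[0,0,-7.2,0,0,0.2,0.085],[0,0,-10.8,0,0,0.3,0.085],[0,0,-14.4,0,0,0.4,0.085],[0,0,-18,0,0,0.5,0.085],[0,0,-21.6,0,0,0.56,0.085],[0,0,-25.2,0,0,0.56,0.085],[0,0,-28.8,0,-0.01,0.56,0.085],[0,0,-29.04,0,-0.01,0.56,0.085],[0,0,-29.04,0,-0.01,0.56,0.085]]
  ]
}}

```text
clock: 14.28
eef_pos: [0.5586, -0.3275, 0.1304]
tool_rot: [-0.055, 0.999, 0.002, -0.0]
ft_force: [-0.2, -1.1, -0.0]
grip_width: 0.085
grasp_force: 0.0
```

Run:
```python
from h import *
W=snap('wrist','w11');print(blocktop(*W)[0])
p,R=pose();print(p,R.as_euler('xyz',degrees=True),bot.get_obs()['joint_pos'].round(2))
togo([.5592,-.3270,.0235],Rdown(6.83+180))
```

```text
((558.7095336914062, -327.0738525390625), (58.91117477416992, 38.958717346191406), 7.61038875579834)
[ 0.55853941 -0.32769877  0.1304318 ] [ 1.79767535e+02  8.18347173e-03 -1.73724239e+02] [-0.53  0.59  0.27  1.25  0.   -0.64]
rv [ 0.0041  0.0002 -0.0097] d [-0.0007  0.0002  0.1069]
```

{"op": "creep_tool", "data": {
  "rows": [
    [[0.08,0,-0.2,-0.007,0,0.4,0.085],[0.08,0,-0.2,-0.007,0,0.8,0.085],[0.08,0,-0.2,-0.007,0,1.045,0.085],[0.08,0,-0.2,-0.007,0,1.045,0.085],[0.08,0,-0.2,-0.007,0,1.045,0.085]]
  ]
}}

```text
clock: 14.95
eef_pos: [0.5598, -0.3283, 0.027]
tool_rot: [-0.06, 0.998, -0.001, 0.001]
ft_force: [-0.3, 1.0, -0.1]
grip_width: 0.0852
grasp_force: 0.0
```

Run:
```python
from h import *
togo([.5590,-.3270,.0235],Rdown(6.83+180))
print(bot.get_obs()['ft_force'])
```

```text
rv [-0.0012  0.0016  0.0008] d [0.0006 0.0014 0.0035]
[-0.30822905  0.99262664 -0.05371208]
```

Scaled: 0.003 m is 0.03, 0.0014 m is 0.014.

{"op": "creep_tool", "data": {
  "rows": [
    [[0,0,0,0.006,0.014,0.03,0.085],[0,0,0,0.006,0.014,0.03,0.085],[0,0,0,0.006,0.014,0.03,0.03],[0,0,0,0.006,0.014,0.03,0.03],[0,0,0,0.006,0.014,0.03,0.03],[0,0,0,0.006,0.014,0.03,0.03],[0,0,0,0.006,0.014,0.03,0.03]]
  ]
}}

```text
clock: 15.82
eef_pos: [0.5583, -0.3269, 0.0233]
tool_rot: [-0.06, 0.998, -0.0, 0.0]
ft_force: [-0.7, -0.3, 4.2]
grip_width: 0.0385
grasp_force: 63.6
```

Run:
```python
from h import *
p,R=pose();print(p,R.as_euler('xyz',degrees=True))
```

```text
[ 0.55827108 -0.32687051  0.02330359] [-1.79964169e+02  2.73755096e-02 -1.73108192e+02]
```

Add to h.py:
```python
O=np.array([.536,.0135,.0335]);RR=Rn.from_euler('z',2.85,degrees=True)*Rn.from_euler('y',-30,degrees=True)
RT=RR*Rn.from_matrix(np.diag([-1,1,-1]))
def restpt(x,y,z): return O+RR.apply([x,y,z])
```

```text
(no output)
```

{"op": "creep_tool", "data": {
  "rows": [
    [[0,0,0,0,0,-0.2,0.03],[0,0,0,0,0,-0.6,0.03],[0,0,0,0,0,-1,0.03],[0,0,0,0,0,-1.4,0.03],[0,0,0,0,0,-1.7,0.03],[0,0,0,0,0,-1.7,0.03]]
  ]
}}

```text
clock: 16.58
eef_pos: [0.5592, -0.327, 0.194]
tool_rot: [-0.06, 0.998, -0.001, 0.001]
ft_force: [-0.2, -0.3, -6.3]
grip_width: 0.0387
grasp_force: 62.6
```

Run:
```python
from h import *
print(RR.as_matrix().round(3)); print(restpt(.049,0,.1))
togo(restpt(.0493,0,.10),RT)
W=snap('wrist','w12')
p,R=pose();r,ct,m=blocktop(*W,z=p[2]-.0113+.03);print(p,r,R.as_euler('xyz',degrees=True))
```

```text
[[ 0.865 -0.05  -0.499]
 [ 0.043  0.999 -0.025]
 [ 0.5   -0.     0.866]]
[0.5284446  0.01312387 0.14460254]
rv [ 0.0169 -0.5205  0.0697] d [-0.0106  0.3414  0.0487]
[ 0.55806225 -0.32637773  0.19166815] ((540.62646484375, -329.4210205078125), (19.73686981201172, 39.80888748168945), 6.937574863433838) [ 1.79960276e+02 -2.59908021e-02 -1.73090852e+02]
```

Scaled: 0.0487 m is 0.487, -0.0106 m is -0.106, -0.5205 rad is -10.41.

{"op": "creep_tool", "data": {
  "rows": [
    [[0.04,-1,0.16,0,0.4,0,0.03],[0.08,-2.4,0.32,0,0.9,0,0.03],[0.12,-3.8,0.5,-0.03,1.4,0,0.03],[0.16,-5.4,0.7,-0.05,1.9,0,0.03],[0.2,-7,0.9,-0.07,2.4,0.1,0.03],[0.26,-8.6,1.1,-0.09,2.9,0.2,0.03],[0.34,-10.4,1.4,-0.106,3.3,0.35,0.03],[0.34,-10.41,1.4,-0.106,3.414,0.487,0.03],[0.34,-10.41,1.4,-0.106,3.414,0.487,0.03],[0.34,-10.41,1.4,-0.106,3.414,0.487,0.03]]
  ]
}}

```text
clock: 17.88
eef_pos: [0.5273, 0.0131, 0.1433]
tool_rot: [-0.023, 0.966, 0.007, 0.256]
ft_force: [0.1, -0.3, -4.1]
grip_width: 0.0386
grasp_force: 63.0
```

Run:
```python
from h import *
print(bot.get_obs()['joint_pos'].round(2));W=snap('wrist','w13')
togo(restpt(.0493,0,.10),RT); togo(restpt(.0353,0,.0143),RT)
cv2.imwrite('pics/w13b.png',W[1])
```

```text
[ 0.01  0.03 -0.64  0.38  0.02 -0.03]
rv [ 0.0004 -0.003  -0.002 ] d [-0.0008  0.0002 -0.0002]
rv [ 0.0004 -0.003  -0.002 ] d [0.0129 0.0001 0.0855]
```

View pics/w13b.png

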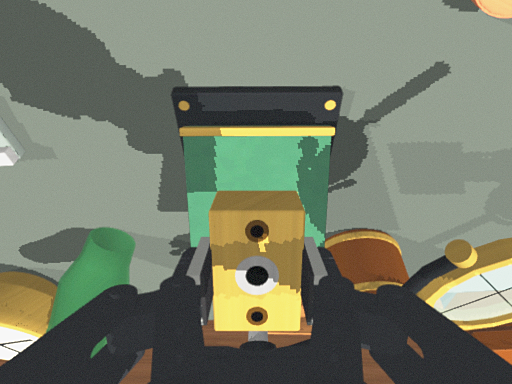

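The block is square over the rest. The ledge runs level at row ~131, cols 179–335, with its middle at col 257 and the block's middle at col 256. I'll check that numerically and then lower.

Run:
```python
from h import *
im=cv2.imread('pics/w13.png');cal=bot.calibration('wrist');h=cv2.cvtColor(im,cv2.COLOR_BGR2HSV)
m=(h[...,0]>62)&(h[...,0]<90)&(h[...,1]>70)
pts=np.array([(k,np.nonzero(m[120:170,k])[0].min()+119.5) for k in range(192,322)])
o,v=pix2ray(cal,pts);oo=RR.inv().apply(o-O);vv=RR.inv().apply(v);s=-oo[2]/vv[:,2];P=(oo+vv*s[:,None])
f=cv2.fitLine(P[:,:2].astype(np.float32),cv2.DIST_HUBER,0,.001,.001).ravel();print('ledge line x,y',f[2:],'yaw err deg',np.degrees(np.arctan(-f[0]/f[1])))
for r in (145,155,165,175,185):
    u=np.nonzero(m[r,170:345])[0]+170;q=[[u.min()-.5,r],[u.max()+.5,r]];o,v=pix2ray(cal,q);vv=RR.inv().apply(v);print((oo-vv*(oo[2]/vv[:,2])[:,None]).round(4).tolist())
```

```text
ledge line x,y [0.00306345 0.00193973] yaw err deg 0.48015976
[[0.0098, -0.0561, 0.0], [0.01, 0.0552, 0.0]]
[[0.0174, -0.0558, 0.0], [0.0176, 0.0549, -0.0]]
[[0.0251, -0.0556, 0.0], [0.0253, 0.0554, 0.0]]
[[0.0329, -0.0553, 0.0], [0.0332, 0.0551, 0.0]]
[[0.0409, -0.055, -0.0], [0.0412, 0.0548, 0.0]]
```

{"op": "creep_tool", "data": {
  "rows": [
    [[0,-0.06,-0.18,0.05,0,0.3,0.03],[0,-0.06,-0.18,0.09,0,0.6,0.03],[0,-0.06,-0.18,0.109,0,0.8,0.03],[0,-0.06,-0.18,0.109,0,0.845,0.03],[0,-0.06,-0.18,0.109,0,0.845,0.03]]
  ]
}}

```text
clock: 18.55
eef_pos: [0.5609, 0.0147, 0.0658]
tool_rot: [-0.027, 0.965, 0.006, 0.259]
ft_force: [0.2, 0.7, -5.1]
grip_width: 0.0386
grasp_force: 62.9
```

Run:
```python
from h import *
p,R=pose();print('rest xyz',RR.inv().apply(p-O).round(4),'F rest',RR.inv().apply(bot.get_obs()['ft_force']).round(1),(RT.inv()*R).as_rotvec().round(4))
```

```text
rest xyz [ 0.0378 -0.      0.0156] F rest [-2.4  0.7 -4.5] [-0.0006 -0.0007 -0.0069]
```

Now lower gently in 1 mm steps.

Scaled: 0.004 m is 0.04, 0.003 m is 0.03.

{"op": "creep_tool", "data": {
  "rows": [
    [[0,0,0,0,0,0.01,0.03],[0,0,0,0,0,0.02,0.03],[0,0,0,0,0,0.03,0.03],[0,0,0,0,0,0.04,0.03],[0,0,0,0,0,0.04,0.03]]
  ]
}}

```text
clock: 19.18
eef_pos: [0.5619, 0.0154, 0.0641]
tool_rot: [-0.028, 0.965, 0.006, 0.26]
ft_force: [-14.8, -1.5, 14.1]
grip_width: 0.0385
grasp_force: 66.2
```

Run:
```python
from h import *
p,R=pose();print('rest xyz',RR.inv().apply(p-O).round(4),'F rest',RR.inv().apply(bot.get_obs()['ft_force']).round(1),(RT.inv()*R).as_rotvec().round(4))
```

```text
rest xyz [0.0378 0.0006 0.0136] F rest [-5.8 -0.7 19.6] [-0.001  -0.0026 -0.0078]
```

Scaled: -0.0012 m is -0.012, 0.007 m is 0.07.

{"op": "creep_tool", "data": {
  "rows": [
    [[0,0,0,0,0,-0.012,0.03],[0,0,0,0.02,0,-0.012,0.03],[0,0,0,0.04,0,-0.012,0.03],[0,0,0,0.055,0,-0.012,0.03],[0,0,0,0.07,0,-0.012,0.03],[0,0,0,0.07,0,-0.012,0.03]]
  ]
}}

```text
clock: 19.92
eef_pos: [0.5601, 0.0153, 0.0633]
tool_rot: [-0.028, 0.964, 0.006, 0.264]
ft_force: [0.7, -0.2, 6.0]
grip_width: 0.0385
grasp_force: 64.2
```

Run:
```python
from h import *
p,R=pose();print('rest xyz',RR.inv().apply(p-O).round(4),'F rest',RR.inv().apply(bot.get_obs()['ft_force']).round(1),(RT.inv()*R).as_rotvec().round(4))
```

```text
rest xyz [0.0358 0.0006 0.0137] F rest [ 3.6 -0.2  4.8] [-0.0012 -0.0102 -0.0081]
```

Scaled: 0.004 m is 0.04, 0.003 m is 0.03.

{"op": "creep_tool", "data": {
  "rows": [
    [[0,0,0,0.02,0,-0.005,0.03],[0,0,0,0.03,0,-0.005,0.03],[0,0,0,0.04,0,-0.005,0.03],[0,0,0,0.04,0,-0.005,0.03]]
  ]
}}

```text
clock: 20.42
eef_pos: [0.5548, 0.015, 0.0602]
tool_rot: [-0.028, 0.965, 0.006, 0.262]
ft_force: [3.0, 0.4, 4.9]
grip_width: 0.0387
grasp_force: 64.0
```

Run:
```python
from h import *
p,R=pose();print('rest xyz',RR.inv().apply(p-O).round(4),'F rest',RR.inv().apply(bot.get_obs()['ft_force']).round(1),(RT.inv()*R).as_rotvec().round(4))
W=snap('wrist','w14');cv2.imwrite('pics/w14b.png',cv2.resize(W[1][90:290,160:360],(600,600),interpolation=cv2.INTER_NEAREST))
```

```text
rest xyz [0.0297 0.0006 0.0137] F rest [5.1 0.3 2.8] [-0.0013 -0.0067 -0.0078]
```

View pics/w14b.png

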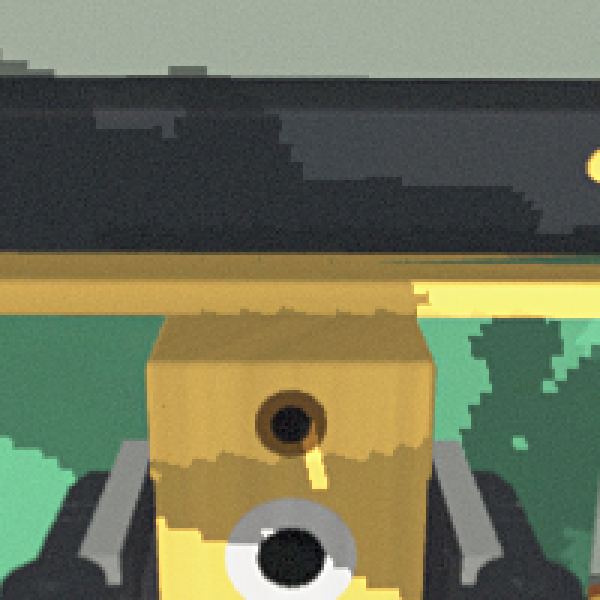

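The end face now meets the ledge at crop row 315. One more small push to seat it, then I'll ease off and release.

Scaled: -0.0008 m is -0.008, 0.002 m is 0.02.

{"op": "creep_tool", "data": {
  "rows": [
    [[0,0,0,0.01,-0.008,-0.003,0.03],[0,0,0,0.02,-0.008,-0.003,0.03],[0,0,0,0.02,-0.008,-0.003,0.03]]
  ]
}}

```text
clock: 20.85
eef_pos: [0.5545, 0.015, 0.0603]
tool_rot: [-0.028, 0.964, 0.007, 0.263]
ft_force: [7.5, 3.4, 2.7]
grip_width: 0.0384
grasp_force: 63.3
```

Run:
```python
from h import *
p,R=pose();print('rest xyz',RR.inv().apply(p-O).round(4),'F rest',RR.inv().apply(bot.get_obs()['ft_force']).round(1),(RT.inv()*R).as_rotvec().round(4))
```

```text
rest xyz [0.0295 0.0005 0.0139] F rest [ 8.   3.  -1.5] [-0.0031 -0.0095 -0.0081]
```

Scaled: -0.12 m is -1.2, -0.08 m is -0.8, 0.008 rad is 0.16.

{"op": "creep_tool", "data": {
  "rows": [
    [[0,0.16,0,0,0,0.006,0.03],[0,0.16,0,0,0,0.006,0.03],[0,0.16,0,0,0,0.006,0.085],[0,0.16,0,0,0,0.006,0.085],[0,0.16,0,0,0,0.006,0.085],[0,0.16,0,0,0,-0.3,0.085],[0,0.16,0,0,0,-0.8,0.085],[0,0.16,0,0,0,-1.2,0.085],[0,0.16,0,0,0,-1.2,0.085]]
  ]
}}

```text
clock: 21.98
eef_pos: [0.4906, 0.0107, 0.1639]
tool_rot: [-0.028, 0.966, 0.006, 0.257]
ft_force: [0.9, -0.7, 0.7]
grip_width: 0.0849
grasp_force: 0.0
```

Run:
```python
from h import *
import pickle
W=snap('wrist','w15');pickle.dump(W,open('w15.pkl','wb'));S=snap('scene','s1');T=snap('top','t1')
cv2.imwrite('pics/mix.png',np.vstack([np.hstack([W[1][40:340,56:456],cv2.resize(S[1][120:240,220:380],(400,300))]),np.hstack([cv2.resize(T[1][110:260,150:350],(400,300)),cv2.resize(T[1][110:260,150:350],(400,300))])]))
p,R=pose();print(p,(RT.inv()*R).as_rotvec().round(4))
```

```text
[0.48946915 0.01078303 0.15997856] [-0.0011  0.0095 -0.0077]
```

View pics/mix.png

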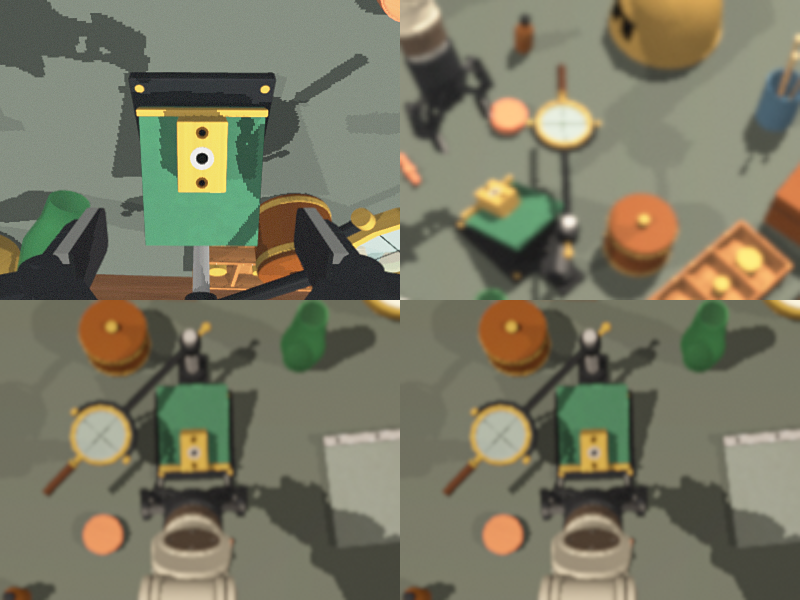

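The block lies square on the middle of the rest against the ledge: in the wrist part the block's mid is col 202 and the ledge's mid is col 202. The lens is still swung out to the left. I'll verify the placing numerically and then move to measure the handle.

Run:
```python
from h import *
import pickle
c,im=pickle.load(open('w15.pkl','rb'));r,ct,m=blocktop(c,im)
o,v=pix2ray(c,ct);oo=RR.inv().apply(o-O);vv=RR.inv().apply(v)
for z in (.030,.032):
    P=(oo+vv*((z-oo[2])/vv[:,2])[:,None])[:,:2]*1000;print(cv2.minAreaRect(P.astype(np.float32)))
togo([.556,.15,.30],Rdown(137)); togo([.49,.0108,.30],Rdown(165))
```

```text
((30.67020034790039, 0.14979934692382812), (59.99106979370117, 39.93477249145508), 0.20315515995025635)
((30.03543472290039, 0.13706016540527344), (59.50745391845703, 39.61283874511719), 0.20315468311309814)
rv [0.2048 0.4868 0.79  ] d [-0.1338  0.1348 -0.0857]
rv [0.0792 0.5102 0.3125] d [-0.0693 -0.0004 -0.1217]
```

{"op": "creep_tool", "data": {
  "rows": [
    [[0.2,2,1.2,-0.14,0,-0.3,0.085],[0.6,5,2.8,-0.35,0,-0.6,0.085],[1,7.6,4.4,-0.55,0,-1,0.085],[1.58,10.2,6.25,-0.693,0,-1.2,0.085],[2.2,10.2,9.2,-0.9,0.4,-1.2,0.085],[3.2,10,12.4,-1.1,0.9,-1,0.085],[4.096,9.736,15.8,-1.338,1.348,-0.857,0.085],[4.096,9.736,15.8,-1.338,1.348,-0.857,0.085],[4.096,9.736,15.8,-1.338,1.348,-0.857,0.085]]
  ]
}}

```text
clock: 23.25
eef_pos: [0.5561, 0.1499, 0.2988]
tool_rot: [0.366, 0.931, -0.001, -0.001]
ft_force: [-0.0, -1.5, 0.6]
grip_width: 0.0851
grasp_force: 0.0
```

Run:
```python
from h import *
import pickle
W=snap('wrist','w16');pickle.dump(W,open('w16.pkl','wb'))
p,R=pose();print(p,R.as_euler('xyz',degrees=True),bot.get_obs()['joint_pos'].round(2))
togo(p+Rdown(47).apply([.09,0,0]),Rdown(137))
h=cv2.cvtColor(W[1],cv2.COLOR_BGR2HSV);m=((h[...,0]<16)&(h[...,1]>120)&(h[...,2]<170)).astype(np.uint8)
n,l,st,ce=cv2.connectedComponentsWithStats(m);print([(st[i].tolist(),ce[i].round(0).tolist()) for i in range(1,n) if st[i,4]>150])
print('handle expected px',proj(W[0],[[.5,.205,.145],[.478,.22,.145]]))
```

```text
[0.555987   0.149374   0.29966955] [-1.79908848e+02 -1.16786244e-02  1.37017352e+02] [ 0.26  0.38  0.38  1.57 -0.    1.01]
rv [-0.0016 -0.0002  0.0003] d [-0.      0.09   -0.0001]
[([246, 39, 18, 71, 1072], [255.0, 73.0]), ([491, 188, 21, 39, 441], [504.0, 208.0]), ([309, 213, 72, 55, 1100], [335.0, 229.0]), ([400, 219, 74, 60, 1143], [433.0, 247.0]), ([314, 231, 83, 111, 1806], [336.0, 289.0]), ([422, 233, 84, 81, 1893], [467.0, 277.0]), ([323, 339, 26, 25, 162], [335.0, 349.0])]
handle expected px [[260.06858212  89.39275228]
 [255.4719798   57.23593311]]
```

Scaled: -0.09 m is -0.9, -0.045 m is -0.45.

{"op": "creep_tool", "data": {
  "rows": [
    [[0,0,0,0,-0.45,0,0.085],[0,0,0,0,-0.9,0,0.085],[0,0,0,0,-0.9,0,0.085],[0,0,0,0,-0.9,0,0.085]]
  ]
}}

```text
clock: 23.8
eef_pos: [0.4952, 0.0835, 0.3018]
tool_rot: [0.367, 0.93, 0.001, 0.001]
ft_force: [1.0, -0.1, 1.3]
grip_width: 0.0855
grasp_force: 0.0
```

Create hand.py:
```python
from h import *
import pickle
def blob(im,near):
    h=cv2.cvtColor(im,cv2.COLOR_BGR2HSV);m=((h[...,0]<16)&(h[...,1]>120)&(h[...,2]<170)).astype(np.uint8)
    n,l,st,ce=cv2.connectedComponentsWithStats(m);c=[i for i in range(1,n) if st[i,4]>250];i=min(c,key=lambda k:np.linalg.norm(ce[k]-near))
    v,u=np.nonzero(l==i);p=np.c_[u,v].astype(float);f=cv2.fitLine(p.astype(np.float32),cv2.DIST_L2,0,.01,.01).ravel()
    t=(p-f[2:])@f[:2];e=[f[2:]+f[:2]*t.min(),f[2:]+f[:2]*t.max()];print(st[i].tolist(),np.round(e,1).tolist());return sorted(e,key=lambda q:q[1])
def rim(im,cal,z,near):
    "gold rim: outer contour ellipse centre"
    h=cv2.cvtColor(im,cv2.COLOR_BGR2HSV);m=((h[...,0]>16)&(h[...,0]<34)&(h[...,1]>90)&(h[...,2]>90)).astype(np.uint8)
    m=cv2.morphologyEx(m,cv2.MORPH_CLOSE,np.ones((5,5)));cs,_=cv2.findContours(m,cv2.RETR_EXTERNAL,cv2.CHAIN_APPROX_NONE)
    cs=[q for q in cs if len(q)>60 and np.linalg.norm(q[:,0].mean(0)-near)<60]
    for q in cs: print('rim',cv2.fitEllipse(q),len(q))
if __name__=='__main__':
    c1,i1=pickle.load(open('w16.pkl','rb'));W=snap('wrist','w17');pickle.dump(W,open('w17.pkl','wb'));c2,i2=W
    G=np.array([.499,.2055,.145]);a=blob(i1,proj(c1,G)[0]);b=blob(i2,proj(c2,G)[0])
    E=[tri(c1,p,c2,q) for p,q in zip(a,b)];print(E)
    L=np.array([.557,.152,.148]);print(proj(c1,L),proj(c2,L));rim(i1,c1,.148,proj(c1,L)[0]);rim(i2,c2,.148,proj(c2,L)[0])
    d=E[1][0]-E[0][0];print('len',np.linalg.norm(d),'dir',np.degrees(np.arctan2(-d[1],-d[0])),'tilt',np.degrees(np.arcsin(d[2]/np.linalg.norm(d))))
```

```bash
python3 hand.py
```

```text
[246, 39, 18, 71, 1072] [[254.1, 38.9], [255.4, 108.9]]
[347, 38, 18, 70, 1040] [[354.0, 107.3], [357.4, 37.9]]
[(array([0.46619602, 0.22938125, 0.14161307]), [np.float64(0.08223979504557606), np.float64(0.08223979504551172)]), (array([0.50940202, 0.19065273, 0.14373699]), [np.float64(0.02078118526127146), np.float64(0.02078118526119975)])]
[[259.85541499 176.53002625]] [[354.35778081 174.26914711]]
rim ((256.9674072265625, 170.75375366210938), (90.53656005859375, 105.0704345703125), 178.83950805664062) 314
rim ((406.60845947265625, 246.59722900390625), (77.17398834228516, 80.6095199584961), 76.2917709350586) 164
rim ((354.6772155761719, 167.9405517578125), (96.60381317138672, 103.5938720703125), 23.99409294128418) 345
len 0.058061754198732836 dir 138.12793471255347 tilt 2.0963641599820373
```

Run:
```python
from h import *
togo([.4885,.2093,.20],Rdown(138.3)); togo([.4885,.2093,.124],Rdown(138.3))
```

```text
rv [ 0.0025  0.002  -0.0234] d [0.0909 0.0866 0.1016]
rv [ 0.0025  0.002  -0.0234] d [0.091  0.0864 0.1776]
```

{"op": "creep_tool", "data": {
  "rows": [
    [[0,0,-0.2,0.4,0.4,0.1,0.06],[0.05,0.04,-0.468,0.8,0.75,0.3,0.06],[0.05,0.04,-0.468,0.91,0.866,0.8,0.06],[0.05,0.04,-0.468,0.91,0.865,1,0.06],[0.05,0.04,-0.468,0.91,0.865,1,0.06]]
  ]
}}

```text
clock: 24.48
eef_pos: [0.4866, 0.2101, 0.1988]
tool_rot: [0.355, 0.935, -0.002, -0.002]
ft_force: [0.4, 0.4, 0.5]
grip_width: 0.0598
grasp_force: 0.0
```

Run:
```python
from h import *
togo([.4885,.2093,.124],Rdown(138.3))
W=snap('wrist','w18')
from hand import blob
e=blob(W[1],proj(W[0],[.4885,.2093,.143])[0]);print(onz(W[0],e,.143).round(4),proj(W[0],[.4885,.2093,.143]))
```

```text
rv [-0.0055 -0.0029  0.0024] d [-0.0021  0.0011  0.0748]
[248, 171, 22, 89, 1818] [[258.8, 259.0], [259.0, 171.0]]
[[0.4661 0.2293 0.143 ]
 [0.5122 0.1884 0.143 ]] [[258.80473333 215.73642905]]
```

{"op": "creep_tool", "data": {
  "rows": [
    [[-0.1,-0.06,0.04,-0.02,0.01,0.3,0.06],[-0.1,-0.06,0.04,-0.02,0.01,0.6,0.06],[-0.1,-0.06,0.04,-0.02,0.01,0.745,0.06],[-0.1,-0.06,0.04,-0.02,0.01,0.745,0.06],[-0.1,-0.06,0.04,-0.02,0.01,0.745,0.005],[-0.1,-0.06,0.04,-0.02,0.01,0.745,0.005],[-0.1,-0.06,0.04,-0.02,0.01,0.745,0.005],[-0.1,-0.06,0.04,-0.02,0.01,0.745,0.005],[-0.1,-0.06,0.04,-0.02,0.01,0.745,0.005]]
  ]
}}

```text
clock: 25.65
eef_pos: [0.4903, 0.2091, 0.1271]
tool_rot: [0.356, 0.934, 0.002, 0.002]
ft_force: [1.1, 0.3, 1.6]
grip_width: 0.013
grasp_force: 58.5
```

Run:
```python
from h import *
p,R=pose();print(p,R.as_euler('xyz',degrees=True),bot.get_obs()['ft_torque'])
# arc waypoints about post, in present tool axes
P=np.array([.7007,.022]);v=p[:2]-P;print('r',np.hypot(*v),'swing',np.degrees(np.arctan2(v[1],v[0])))
a1=183.1-np.degrees(np.arctan2(v[1],v[0]))
for k in range(1,11):
    A=np.radians(a1*k/10);q=P+np.array([[np.cos(A),-np.sin(A)],[np.sin(A),np.cos(A)]])@v
    d=R.inv().apply([*(q-p[:2]),0]);print((-A).round(3),d.round(4))
```

```text
[0.49030887 0.2091247  0.12714972] [1.79703953e+02 1.77049181e-01 1.38230109e+02] [-0.03576235 -0.34866135  0.00147102]
r 0.2815671898542047 swing 138.34967643160127
-0.078 [-0.0009 -0.022  -0.0001]
-0.156 [-0.0035 -0.0438 -0.0002]
-0.234 [-0.0078 -0.0654 -0.0003]
-0.312 [-0.0138 -0.0865 -0.0004]
-0.391 [-0.0214 -0.1071 -0.0005]
-0.469 [-0.0306 -0.1271 -0.0006]
-0.547 [-0.0413 -0.1463 -0.0006]
-0.625 [-0.0535 -0.1646 -0.0007]
-0.703 [-0.0671 -0.1819 -0.0007]
-0.781 [-0.082  -0.1981 -0.0008]
```

Gripped (13 mm opening). Swing along the arc.

Scaled: -0.198 m is -1.98, -0.182 m is -1.82, -0.781 rad is -15.62.

{"op": "creep_tool", "data": {
  "rows": [
    [[0,0,-1.56,-0.01,-0.22,0,0.005],[0,0,-3.12,-0.035,-0.44,0,0.005],[0,0,-4.68,-0.08,-0.655,0,0.005],[0,0,-6.24,-0.14,-0.865,0,0.005],[0,0,-7.82,-0.215,-1.07,0,0.005],[0,0,-9.38,-0.305,-1.27,0,0.005],[0,0,-10.94,-0.415,-1.465,0,0.005],[0,0,-12.5,-0.535,-1.645,0,0.005],[0,0,-14.06,-0.67,-1.82,0,0.005],[0,0,-15.62,-0.82,-1.98,0,0.005]]
  ]
}}

```text
clock: 26.9
eef_pos: [0.4199, 0.0065, 0.1267]
tool_rot: [-0.027, 1.0, 0.001, 0.003]
ft_force: [3.6, 2.5, -0.2]
grip_width: 0.0125
grasp_force: 58.6
```

{"op": "creep_tool", "data": {
  "rows": [
    [[0,0,0,0,0,0,0.005],[0,0,0,0,0,0,0.005]]
  ]
}}

```text
clock: 27.15
eef_pos: [0.4199, 0.0068, 0.1266]
tool_rot: [-0.025, 1.0, 0.001, 0.003]
ft_force: [3.5, 0.0, 2.4]
grip_width: 0.0126
grasp_force: 58.8
```

Run:
```python
from h import *
p,R=pose();print(p,R.as_euler('xyz',degrees=True),bot.get_obs()['joint_pos'].round(2))
L=np.array([.507,.0121,.1453]);y=np.radians(183.1);u=np.array([np.cos(y),np.sin(y),0]);g=p-R.apply([0,0,bot.pinch_z]);print('g-L',g-L,'along',(g-L)@u)
rr=np.hypot((g-L)@u,g[2]-L[2]);t0=np.arctan2(L[2]-g[2],(g-L)@u);print(rr,t0)
# tilt arc: rotate tool about level axis through L, square to arm (handle dips): axis = z x u ... 
ax=np.cross([0,0,1],u)
for k,t in enumerate(np.linspace(.1,.524,6)):
    Q=Rn.from_rotvec(ax*(t-0.04)); pp=L+Q.apply(p-L); print(round(t,3),'rv',R.inv().apply(ax*(t-.04)).round(3),'d',R.inv().apply(pp-p).round(4), pp.round(3))
```

```text
[0.41993118 0.00679686 0.12658674] [ 179.94315004    0.36614003 -177.08671096] [ 0.02  0.16 -0.39  1.02  0.   -0.04]
g-L [-8.71872220e-02 -5.32774677e-03 -1.36538693e-05] along 0.08734775659006057
0.08734775765722103 0.000156316197256127
0.1 rv [-0.   -0.06 -0.  ] d [-0.0012 -0.      0.0052] [0.421 0.007 0.121]
0.185 rv [-0.    -0.145 -0.   ] d [-0.0035 -0.      0.0124] [0.424 0.007 0.114]
0.27 rv [-0.001 -0.23  -0.   ] d [-0.0064  0.      0.0194] [0.426 0.007 0.107]
0.354 rv [-0.001 -0.314 -0.   ] d [-0.0099  0.      0.0261] [0.43  0.007 0.101]
0.439 rv [-0.001 -0.399 -0.   ] d [-0.0139  0.      0.0325] [0.434 0.008 0.094]
0.524 rv [-0.002 -0.484 -0.   ] d [-0.0185  0.      0.0386] [0.439 0.008 0.088]
```

Scaled: 0.0386 m is 0.386, 0.0325 m is 0.325, -0.484 rad is -9.68.

{"op": "creep_tool", "data": {
  "rows": [
    [[0,-1.2,0,-0.012,0,0.052,0.005],[0,-2.9,0,-0.035,0,0.124,0.005],[0,-4.6,0,-0.064,0,0.194,0.005],[0,-6.28,0,-0.1,0,0.26,0.005],[0,-8,0,-0.14,0,0.325,0.005],[0,-9.68,0,-0.185,0,0.386,0.005],[0,-9.68,0,-0.185,0,0.386,0.005],[0,-9.68,0,-0.185,0,0.386,0.005]]
  ]
}}

```text
clock: 28.15
eef_pos: [0.4388, 0.0084, 0.0886]
tool_rot: [-0.025, 0.97, 0.007, 0.243]
ft_force: [3.7, 0.8, 3.1]
grip_width: 0.0129
grasp_force: 58.7
```

Run:
```python
from h import *
p,R=pose();print(p,(RT.inv()*R).as_rotvec().round(3),bot.get_obs()['joint_pos'].round(2))
L=np.array([.507,.0121,.1453]);g=p-R.apply([0,0,bot.pinch_z]);print(g-L,np.arctan2(L[2]-g[2],np.hypot(*(g-L)[:2])))
```

```text
[0.43880621 0.00844749 0.08863553] [-0.003  0.033 -0.002] [ 0.   -0.03 -0.88  0.23  0.03 -0.04]
[-0.07699834 -0.00414657 -0.04017429] 0.48030640865478963
```

{"op": "creep_tool", "data": {
  "rows": [
    [[0,0,0,0,0,0,0.06],[0,0,0,0,0,0,0.06],[0,0,0,0,0,0,0.06],[0,0,0,0,0,-0.3,0.06],[0,0,0,0,0,-0.6,0.06],[0,0,0,0,0,-0.6,0.06]]
  ]
}}

```text
clock: 28.9
eef_pos: [0.41, 0.0061, 0.1422]
tool_rot: [-0.025, 0.97, 0.007, 0.243]
ft_force: [-0.4, 0.1, -0.5]
grip_width: 0.0595
grasp_force: 0.0
```

Run:
```python
from h import *
togo([.50,-.03,.29],Rdown(183))
```

```text
rv [ 0.0008  0.4916 -0.0009] d [-0.1474 -0.0405 -0.0888]
```

Scaled: -0.147 m is -1.47, -0.1 m is -1, 0.49 rad is 9.8.

{"op": "creep_tool", "data": {
  "rows": [
    [[0,1.2,0,-0.1,0,-0.4,0.06],[0,3,0,-0.3,-0.1,-0.8,0.06],[0,5,0,-0.6,-0.2,-1,0.06],[0,7,0,-0.9,-0.3,-1,0.06],[0,9,0,-1.2,-0.4,-0.9,0.06],[0,9.8,0,-1.47,-0.405,-0.888,0.06],[0,9.8,0,-1.47,-0.405,-0.888,0.06],[0,9.8,0,-1.47,-0.405,-0.888,0.06]]
  ]
}}

```text
clock: 29.9
eef_pos: [0.4989, -0.0298, 0.2861]
tool_rot: [-0.026, 1.0, 0.001, -0.002]
ft_force: [-0.2, -0.6, 0.7]
grip_width: 0.0602
grasp_force: 0.0
```

Create meas.py:
```python
import sys
from h import *
from hand import blob,rim
import pickle
fn=sys.argv[1];W=snap('wrist',fn);pickle.dump(W,open(fn+'.pkl','wb'))
print(pose()[0],pose()[1].as_euler('xyz',degrees=True))
G=[.433,.008,.103];L=[.507,.012,.1453];print(proj(W[0],[G,L]).round(0).tolist())
blob(W[1],proj(W[0],G)[0]);rim(W[1],W[0],.145,proj(W[0],L)[0])
```

```bash
python3 meas.py w20
```

```text
[ 0.49847194 -0.02985641  0.28669015] [ 179.92313466   -0.23016197 -177.02351083]
[[299.0, 107.0], [302.0, 192.0]]
[291, 75, 16, 53, 685] [[297.6, 75.0], [299.4, 127.2]]
rim ((301.59454345703125, 188.3174591064453), (100.86631774902344, 109.37986755371094), 104.94086456298828) 422
```

{"op": "creep_tool", "data": {
  "rows": [
    [[0,0,0,0,0.5,0,0.06],[0,0,0,0,1,0,0.06],[0,0,0,0,1.5,0,0.06],[0,0,0,0,1.8,0,0.06],[0,0,0,0,1.8,0,0.06],[0,0,0,0,1.8,0,0.06]]
  ]
}}

```text
clock: 30.7
eef_pos: [0.4894, 0.1492, 0.2883]
tool_rot: [-0.026, 1.0, 0.0, -0.001]
ft_force: [0.8, -0.4, -0.1]
grip_width: 0.0595
grasp_force: 0.0
```

```bash
python3 meas.py w21
```

```text
[0.48967444 0.14891461 0.28827275] [ 1.79953369e+02 -9.35412449e-02 -1.77068151e+02]
[[117.0, 107.0], [108.0, 191.0]]
[107, 75, 20, 54, 782] [[114.3, 127.4], [119.7, 74.9]]
rim ((113.04244232177734, 186.90771484375), (97.9753646850586, 125.90995788574219), 76.51884460449219) 414
```

{"op": "creep_tool", "data": {
  "rows": [
    [[0,0,0,0,-0.5,0,0.06],[0,0,0,0,-1,0,0.06],[0,0,0,0,-1.5,0,0.06],[0,0,0,0,-2,0,0.06],[0,0,0,0,-2.3,0,0.06],[0,0,0,0,-2.3,0,0.06],[0,0,0,0,-2.3,0,0.06]]
  ]
}}

```text
clock: 31.62
eef_pos: [0.5017, -0.0803, 0.2878]
tool_rot: [-0.025, 1.0, 0.001, -0.001]
ft_force: [0.8, -0.3, 0.2]
grip_width: 0.06
grasp_force: 0.0
```

```bash
python3 meas.py w22
```

Create tri3.py:
```python
import sys
from h import *
from hand import blob
import pickle
F=sys.argv[1:];G=[.433,.008,.103];B=[]
for f in F:
    c,im=pickle.load(open(f+'.pkl','rb'));B.append((c,blob(im,proj(c,G)[0])))
E=[]
for k in (0,1):
    Q=[]
    for c,b in B:
        o,v=pix2ray(c,b[k]);Q.append((np.eye(3)-np.outer(v[0],v[0]),o))
    x=np.linalg.solve(sum(q for q,_ in Q),sum(q@o for q,o in Q));E.append(x);print(x.round(4),[np.round(1e3*np.linalg.norm(q@(x-o)),2) for q,o in Q])
d=E[0]-E[1];d*=np.sign(-d[0]);l=np.linalg.norm(d);print('len',l,'yaw',np.degrees(np.arctan2(d[1],d[0]))%360,'tilt rad',np.arcsin(-d[2]/l))
m=(E[0]+E[1])/2+(-d/l)*.0015;print('lens est',m-d/l*.085)
```

```bash
python3 tri3.py w20 w21 w22
```

```text
[ 0.50185098 -0.07969477  0.28788175] [ 1.79918668e+02 -1.05646716e-01 -1.77037682e+02]
[[350.0, 106.0], [356.0, 190.0]]
[341, 74, 18, 54, 656] [[347.3, 74.1], [351.5, 126.5]]
rim ((353.1166076660156, 186.58250427246094), (97.8217544555664, 119.55674743652344), 110.10343933105469) 439
[291, 75, 16, 53, 685] [[297.6, 75.0], [299.4, 127.2]]
[107, 75, 20, 54, 782] [[114.3, 127.4], [119.7, 74.9]]
[341, 74, 18, 54, 656] [[347.3, 74.1], [351.5, 126.5]]
[0.4024 0.0061 0.0866] [np.float64(0.17), np.float64(0.1), np.float64(0.09)]
[0.4518 0.0089 0.1143] [np.float64(0.23), np.float64(0.23), np.float64(0.05)]
len 0.05670927874090955 yaw 183.18824082941043 tilt rad 0.5094158732948824
lens est [0.50248972 0.01169576 0.14264112]
```

```bash
python3 -c "
from workcell import bot
print(bot.job_done())"
```

```text
the job is handed in; nothing more can be done
None
```

The job is handed in at about 32 s: the block was squared in the corner, released and laid on the rest (measured within about 1 mm and 0.3° of true), and the magnifier is swung in over it with the glass tipped to about 0.51 rad (0.524 is parallel); I did not recheck the block or the bystanders after moving the magnifier.

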